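# Fetch the drill-bit case from behind the shop containers

### The arm

A 6-joint arm with a two-finger parallel gripper is mounted at the origin on the work surface. World frame = base frame: x ahead of the robot, y to its left, z up, the work surface at z = 0. Lengths are in m, angles in rad, forces in N, time in s.
With the tool pointing down it reaches from about 0.35 to 0.875 m from the base axis. Payload 4.2 kg.
Tool frame: the origin (TCP) lies midway between the tips of the shut fingers; the grasp point (between the pads) lies 19 mm behind it; y points along the fingers, x is the direction in which the jaws open and shut, and the axes are right-handed (so a half turn about y gives the same grasp; the last joint's range is limited). The gripper opens to 85 mm and grips with 20 to 120 N. Pads are 22 mm wide; open, the fingers measure 114 mm over their backs; the gripper's body (76 mm by 85 mm) begins 54 mm behind the grasp point. The pads swing forward as they close: fully open they stand 13 mm farther back than shut.
Start: joints at [1.582, 0.385, 0.008, 0, -1.194, -0.259], TCP at [0.153, 0.606, 0.231] pointing down, gripper open.
Joint ranges: [-3.14, 3.14], [-1.21, 2.06], [-1.07, 1.41], [-3.16, 2.05], [-2.99, -0.16], [-3.1, 3.1]. Speed limits (rad/s): [2.79, 2.79, 3.14, 3.14, 3.14, 3.14].

### API

Orientations are given as a 3x3 rotation matrix whose columns are the frame's x, y, z axes.
In Python, from rig import * gives the robot as it stands.
- The arm moves only by the tool send_rows, never from a script. Its argument "steps" is a list of rows, each an object of numbers: "tx", "ty", "tz": the shift along the tool's x, y, z in m; "twist": the turn about the tool's y in degrees; "jaw": the finger opening in m, from 0 to 0.0854. In form: [{"tx": .., "ty": .., "tz": .., "twist": .., "jaw": ..}, ...]. A call has 1 to 10 rows; each row is the pose to reach, as a shift and turn from the pose measured when the call began, along the tool's axes at that moment; what a row does not reach only later rows make up. A row lasts 1/12 s, in which the tool goes at most 41.7 mm and 7.16 degrees, less where a joint would pass 70% of its speed; a pose out of reach is approached as far as the arm can. A call with a gripper value outside its range is refused whole. The fingers move at their own pace and stop on an object; "grip_force" is the grip in N (left out, the last holds). Time passes only in rows, so rows that repeat a pose let the fingers close. It gives the time, the measured TCP pose, the force and the opening at its end, in the units of the state.
- sense(): the state, without advancing time (a new reading comes with each control period).
- capture(name): name is "scene" or "top"; returns a dict with "color" (420x560x3 uint8, red, green, blue), "depth" (420x560 float32, m along the optical axis (not along the pixel's ray), 0 where there is no reading), "vertical_fov" (degrees; the focal length in pixels is half the picture's height over the tangent of half this angle, whatever the lens; pixels are square), "cx", "cy" (the principal point, pixels), "world_to_cam" (4x4, takes a point from world to camera coordinates). Camera axes: x right, y down, z forward; pixel columns grow to the right and rows downward; lengths in m; the calibration is good to about 2 mm. A picture is of the moment at which its call begins.
- sign_off(): hands the job in, once; it reports no verdict.
The state is a dict: "time_s": time; "qpos": joint angles; "qvel": joint speeds; "joint_efforts": joint torques, N m; "position": TCP position; "orientation": TCP orientation; "wrist_force": force on the tool from outside, world axes, zero at the start; "ft_torque": the same for the moment, N m; "finger_gap": opening from 0.0 (shut) to 1.0 (fully open).
Only numpy, scipy, OpenCV 4.12 (cv2) and the standard library are available. Lean on these libraries where they do the work, as an engineer would, in place of code of your own. Each camera call takes 0.05 s, during which the arm holds its last target.

### The job

Clear the red oil bottle, the yellow grease tin and the green spray can over to the black side mat, all three standing fully on it, while the orange-lidded drill-bit case stays in its slot. Then slide the case straight out from under the low steel riser and set it down flat in the middle of the blue mat, square with the mat's edges. Finally stand each container upright back on the centre of the painted mark of its own colour, and leave the white mug undisturbed.

Things in the scene. Friction and masses are not known exactly. Their poses are not given: they have to be found in the camera images.
- case: drill-bit case, orange lid, 110 (x) x 132 (y) x 40 mm, up to 0.4 kg; origin: centre of underside; +x points into the slot. Rear 49-56 mm lie under a steel riser (162 wide, 54 high, ceiling 48, side play 7; load on it to 90 high from x = 75): slide 60 mm to its -x before lifting. Handle: black bar along x, 44 long, 14 wide, centred at x -25, y 0, z 62-82, 10 mm posts under its ends
- oil_bottle: red oil bottle, straight round body 44 mm across up to 56 mm, then a shoulder and a narrow white cap, 82 mm high in all. Loose, 0.08 to 0.17 kg. Origin at the centre of its underside, z up; its yaw means nothing
- grease_tin: yellow grease tin, 44 mm across, with a steel lid 46 mm across from 54 to 64 mm height, 64 mm high in all. Loose, 0.08 to 0.17 kg. Origin at the centre of its underside, z up; its yaw means nothing
- spray_can: small green spray can, straight round body 44 mm across up to 58 mm, then a dome and a black cap, 81 mm high in all. Loose, 0.08 to 0.17 kg. Origin at the centre of its underside, z up; its yaw means nothing
- red_mark: flat red disc painted on the bench, 66 mm across, no felt thickness (0.8 mm); origin at its centre. Home of the oil bottle, which stands on it at the start so that only a red rim shows around it. The three marks stand in a row 78 mm apart, parallel to the front of the case, in any colour order
- yellow_mark: flat yellow disc painted on the bench, 66 mm across, no felt thickness (0.8 mm); origin at its centre. Home of the grease tin, which stands on it at the start so that only a yellow rim shows around it. The three marks stand in a row 78 mm apart, parallel to the front of the case, in any colour order
- green_mark: flat green disc painted on the bench, 66 mm across, no felt thickness (0.8 mm); origin at its centre. Home of the spray can, which stands on it at the start so that only a green rim shows around it. The three marks stand in a row 78 mm apart, parallel to the front of the case, in any colour order
- side_mat: black rubber mat, fixed, 230 mm (its x) by 130 mm (its y), 3 mm thick; origin at the centre of its underside. Side area where the containers wait; on the left or the right of the row
- case_mat: blue mat, fixed, 170 by 170 mm, 3 mm thick; origin at the centre of its underside, x and y along its edges. The case's place, on the other side from the black mat; the case may lie any way round on it, its edges parallel to the mat's
- mug: white mug, a bystander, 76 mm across and 85 mm high with a handle, beside the riser; origin at the centre of its underside. Not to be disturbed

How it is judged:
On the way, in this order (a step that is already met when the one before it is completed fails the run):
1. all three containers stand released on the black side mat while the case is still in its slot (x of oil_bottle in the frame of side_mat between -0.105 and 0.105 m and y of oil_bottle in the frame of side_mat between -0.055 and 0.055 m and height (world z) of each of oil_bottle, grease_tin, spray_can below 0.012 m and angle between each of oil_bottle, grease_tin, spray_can's own z axis and vertical below 0.12 rad and contact force between each of oil_bottle, grease_tin, spray_can and the fingers below 0.1 N and x of grease_tin in the frame of side_mat between -0.105 and 0.105 m and y of grease_tin in the frame of side_mat between -0.055 and 0.055 m and x of spray_can in the frame of side_mat between -0.105 and 0.105 m and y of spray_can in the frame of side_mat between -0.055 and 0.055 m and distance of case from where it was at the start of the episode below 0.025 m), for 0.2 s.
2. the case lies released and flat on the blue mat, near its middle, with the containers still on the black mat (horizontal distance between case and case_mat below 0.03 m and height (world z) of each of case, oil_bottle, grease_tin, spray_can below 0.012 m and angle between case's own z axis and vertical below 0.1 rad and contact force between each of case, oil_bottle, grease_tin, spray_can and the fingers below 0.1 N and x of oil_bottle in the frame of side_mat between -0.105 and 0.105 m and y of oil_bottle in the frame of side_mat between -0.055 and 0.055 m and angle between each of oil_bottle, grease_tin, spray_can's own z axis and vertical below 0.12 rad and x of grease_tin in the frame of side_mat between -0.105 and 0.105 m and y of grease_tin in the frame of side_mat between -0.055 and 0.055 m and x of spray_can in the frame of side_mat between -0.105 and 0.105 m and y of spray_can in the frame of side_mat between -0.055 and 0.055 m), for 0.2 s.
At the end, for the whole second after the job is handed in: The case lies flat on the blue mat, its centre within 15 mm of the mat's, edges parallel to the mat's within 0.2 rad (any way round); each container stands upright (within 0.1 rad) on the bench, its centre within 12 mm of the centre of the mark of its own colour; all are released and at rest (horizontal distance between case and case_mat below 0.015 m and height (world z) of case below 0.012 m and angle between each of case, oil_bottle, grease_tin, spray_can's own z axis and vertical below 0.1 rad and contact force between case and the fingers below 0.1 N and (angle between the x axis of case and the x axis of case_mat, either way round below 0.2 rad or angle between the x axis of case and the y axis of case_mat, either way round below 0.2 rad) and horizontal distance between oil_bottle and red_mark below 0.012 m and height (world z) of each of oil_bottle, grease_tin, spray_can below 0.008 m and horizontal distance between grease_tin and yellow_mark below 0.012 m and horizontal distance between spray_can and green_mark below 0.012 m and linear speed of each of oil_bottle, grease_tin, spray_can, case below 0.02 m/s); the robot touches nothing.
It fails at once if a container is tipped over (angle between any of oil_bottle, grease_tin, spray_can's own z axis and vertical above 0.5 rad).
It fails at once if the mug is pushed more than 20 mm or tipped (distance of mug from where it was at the start of the episode above 0.02 m or angle between mug's own z axis and vertical above 0.3 rad).
It also fails if it takes over 138 s, if anything falls off the work surface, if the arm or the gripper's body presses on something with over 40 N, if the wrist force passes 120 N, or if a joint passes its speed limit or range.

## Working session

There is one attempt and no reset: what is moved stays moved. The work goes in short steps, Python scripts to look and compute and a tool call to move; the robot and the scene stay as the last step left them, time stands still between calls to the robot, and variables do not carry over. Pictures are saved under pics/ and viewed, and the job is handed in when it is done.

Besides the shell and the picture viewer there is one more tool, called after ">>>" as name([rows], argument=value, ...), one row to a line, values as JSON. send_rows: Moves the arm, as the interface text tells. Its arguments: {"type":"object","properties":{"steps":{"type":"array"},"grip_force":{"type":"number"}},"required":["steps"]}

```bash
ls; mkdir -p pics; python3 - <<'E'
from rig import *
import cv2,pickle
for n in ("scene","top"):
    c=capture(n); cv2.imwrite(f"pics/{n}0.png",c["color"][:,:,::-1]); pickle.dump(c,open(f"{n}0.pkl","wb"))
    print(n,c["vertical_fov"],c["cx"],c["cy"],c["world_to_cam"])
print(sense())
E
```

```text
pics
scene 46.52512979310299 272.4947386936391 214.76694241869336 [[ 0.86245205  0.50611243 -0.00516451 -0.51037901]
 [ 0.40579205 -0.69752539 -0.59058542 -0.20901474]
 [-0.302505    0.50725589 -0.8069586   1.18235365]
 [ 0.          0.          0.          1.        ]]
top 43.62432648536746 281.18716603083834 207.30857834663473 [[ 1.76688554e-02 -9.99843666e-01  6.74735258e-04  4.47401437e-03]
 [-9.91426047e-01 -1.76074790e-02 -1.29477296e-01  6.17686691e-01]
 [ 1.29468935e-01  1.61876552e-03 -9.91582157e-01  1.17142148e+00]
 [ 0.00000000e+00  0.00000000e+00  0.00000000e+00  1.00000000e+00]]
{'time_s': 0.1, 'qpos': array([ 1.58158923e+00,  3.85447976e-01,  6.75762797e-03, -4.36790130e-04,
       -1.19400192e+00, -2.58607619e-01]), 'qvel': array([ 0.00101634, -0.00225568,  0.00310772,  0.0007156 ,  0.00043359,
       -0.00072553]), 'joint_efforts': array([-2.18160121e-04, -3.93318307e+01,  1.88928777e+01,  4.19793874e+00,
       -2.60389104e-03,  3.31567648e-06]), 'position': array([0.15315408, 0.60540117, 0.23034793]), 'orientation': array([[-2.45441818e-01, -3.85663173e-04,  9.69411247e-01],
       [-9.69409389e-01, -1.90018210e-03, -2.45442104e-01],
       [ 1.93671588e-03, -9.99998120e-01,  9.25186496e-05]]), 'wrist_force': array([ 0.74980156, -0.20527577, -0.22653943]), 'ft_torque': array([-0.01979245, -0.02336446,  0.03796798]), 'finger_gap': 0.9975416111452371}
```

View pics/scene0.png

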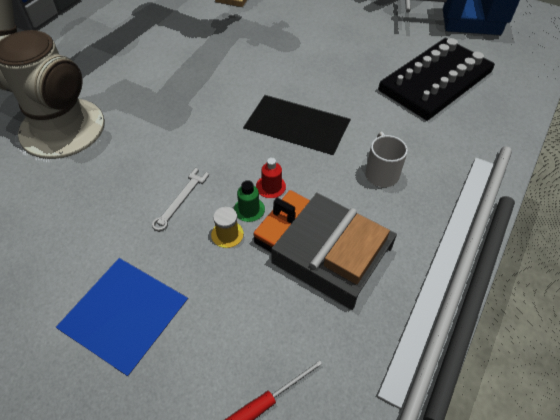

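View pics/top0.png

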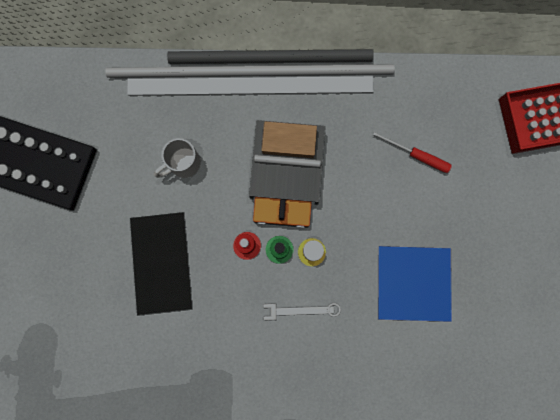

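The views show the row in order red, green, yellow (top view about (247,245), (279,250), (312,252)), the black mat to the left, the blue mat to the right, and the mug at about (180,158). Next I'll measure these.

```bash
cat > h.py <<'E'
import numpy as np,cv2,pickle
def f(c): return c["color"].shape[0]/2/np.tan(np.radians(c["vertical_fov"]/2))
def cast(c,uv,z):
    uv=np.atleast_2d(np.array(uv,float)); F=f(c)
    d=np.c_[(uv[:,0]-c["cx"])/F,(uv[:,1]-c["cy"])/F,np.ones(len(uv))]
    T=c["world_to_cam"];R=T[:3,:3];o=-R.T@T[:3,3]
    w=d@R; s=(z-o[2])/w[:,2]
    return o+w*s[:,None]
def proj(c,p):
    p=np.atleast_2d(p);T=c["world_to_cam"];q=p@T[:3,:3].T+T[:3,3]
    return np.c_[q[:,0]/q[:,2]*f(c)+c["cx"],q[:,1]/q[:,2]*f(c)+c["cy"]]
def cloud(c):
    h,w=c["depth"].shape;F=f(c);u,v=np.meshgrid(np.arange(w),np.arange(h));d=c["depth"]
    P=np.stack([(u-c["cx"])/F*d,(v-c["cy"])/F*d,d],-1)
    T=c["world_to_cam"];return (P-T[:3,3])@T[:3,:3]
E
python3 - <<'E'
from h import *
t=pickle.load(open("top0.pkl","rb"))
for n,(a,b,x,y,k) in dict(row=(215,185,120,90,6),case=(235,110,110,130,4),mug=(140,120,80,80,5)).items():
    cv2.imwrite(f"pics/c_{n}.png",cv2.resize(t["color"][b:b+y,a:a+x,::-1],None,fx=k,fy=k,interpolation=cv2.INTER_CUBIC))
s=pickle.load(open("scene0.pkl","rb"))
cv2.imwrite("pics/c_srow.png",cv2.resize(s["color"][140:310,200:400,::-1],None,fx=4,fy=3.5,interpolation=cv2.INTER_CUBIC))
# mats
hsv=cv2.cvtColor(t["color"],cv2.COLOR_RGB2HSV)
P=cloud(t)
print("depth check bench",P[350,450],P[280,415])
for n,m,roi in (("blue",(hsv[...,0]>105)&(hsv[...,0]<130)&(hsv[...,1]>150),(370,235,90,100)),("black",hsv[...,2]<45,(120,200,85,125))):
    mm=np.zeros(m.shape,np.uint8);x,y,w,h=roi;mm[y:y+h,x:x+w]=m[y:y+h,x:x+w]
    cs=max(cv2.findContours(mm,0,1)[0],key=cv2.contourArea).reshape(-1,2)
    W=cast(t,cs,0.003)[:,:2].astype(np.float32)
    print(n,cv2.minAreaRect(W*1000))
E
```

```text
depth check bench [ 2.98017197e-01 -3.79461047e-01 -1.62824157e-04] [ 0.45651299 -0.30024742  0.0037254 ]
blue ((449.6097412109375, -299.2301025390625), (166.68226623535156, 168.10733032226562), 89.40245056152344)
black ((486.3100891113281, 296.53472900390625), (227.44973754882812, 127.94041442871094), 7.313640117645264)
```

View pics/c_row.png

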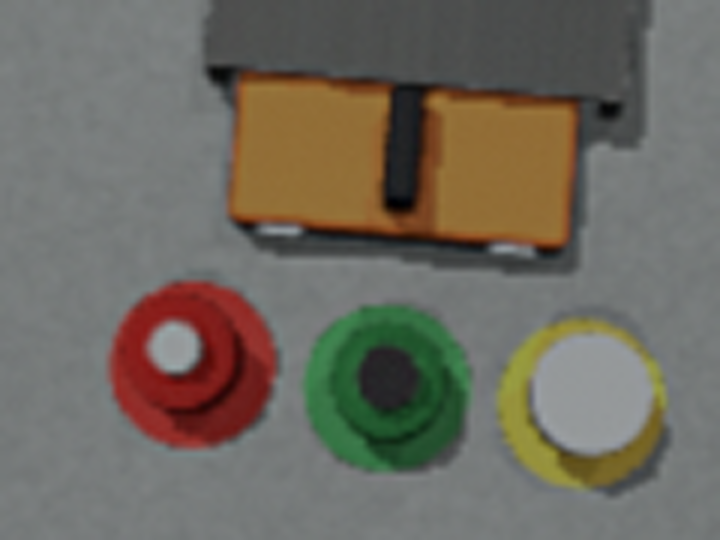

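View pics/c_srow.png

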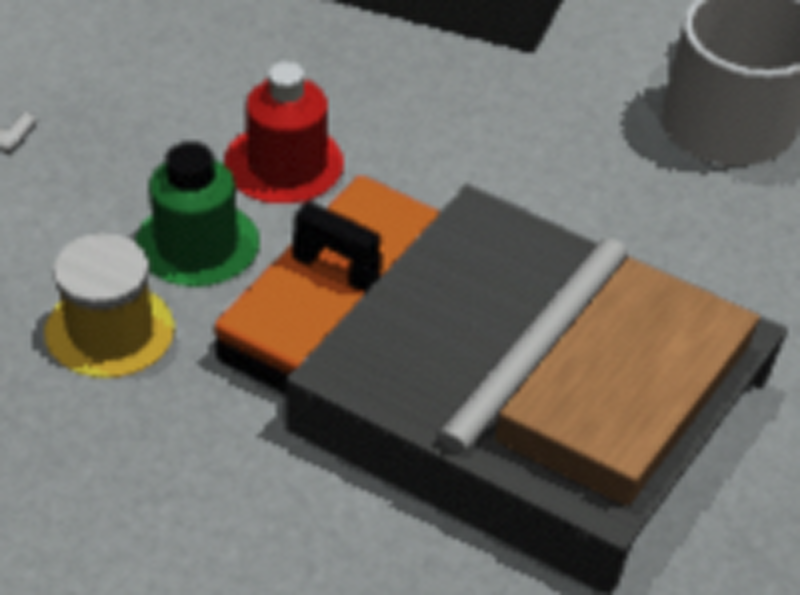

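View pics/c_case.png

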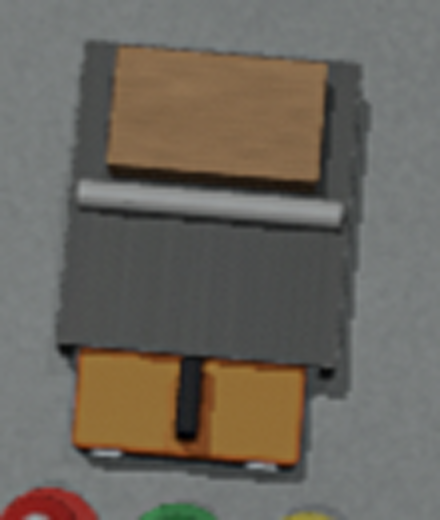

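```bash
python3 - <<'E'
from h import *
np.set_printoptions(precision=4,suppress=True)
t=pickle.load(open("top0.pkl","rb"));s=pickle.load(open("scene0.pkl","rb"))
g=lambda x,y:((x+.5)/6-.5+215,(y+.5)/6-.5+185)
M=[cast(t,g(*p),.0008)[0] for p in((193.5,364),(386.5,388.5),(582.5,403.5))]
for m in M: print("mark",m)
print(np.linalg.norm(M[1]-M[0]),np.linalg.norm(M[2]-M[1]),np.degrees(np.arctan2(*(M[0]-M[2])[:2])))
print("caps",cast(t,g(175,347),.082),cast(t,g(388,378),.081),cast(t,g(592,393),.064))
print("lidfront L,R",cast(t,g(231,219),.04),cast(t,g(569,246),.04), "back", cast(t,g(239,75),.04),cast(t,g(579,100),.04))
print("handle front L R",cast(t,g(385,205),.082),cast(t,g(415,208),.082))
print("riser front top corners",cast(t,g(205,65),.054),cast(t,g(630,97),.054))
# scene marks: ellipse fits by contour hull
hsv=cv2.cvtColor(s["color"],cv2.COLOR_RGB2HSV)
def sc(p): return ((p[0]+.5)/4-.5+200,(p[1]+.5)/3.5-.5+140)
print("scene caps",cast(s,sc((287,74)),.082),cast(s,sc((190,153)),.081),cast(s,sc((102,259)),.064))
print("scene handle ends front top",cast(s,sc((312,208)),.082),cast(s,sc((370,240)),.082))
print("scene lid corners: left-front, left..",cast(s,sc((362,177)),.04),cast(s,sc((217,328)),.04))
print("red rim L/R",cast(s,sc((225,162)),0),cast(s,sc((343,162)),0))
# lid plane from depth
P=cloud(t)
for a in ((247,205),(300,207),(260,170)): print(a,P[a[1],a[0]])
# mug
hs=P[...,2]; m=(hs>.07)&(hs<.1); m[:, :150]=0;m[:,210:]=0;m[:130]=0;m[190:]=0
q=P[m];print("mug rim",q.min(0),q.max(0))
E
```

```text
mark [0.5308 0.095  0.0008]
mark [0.5226 0.0189 0.0008]
mark [ 0.518  -0.0583  0.0008]
0.07659789663430945 0.07727553492611405 4.773339876819274
caps [[0.5324 0.0967 0.082 ]] [[0.5224 0.018  0.081 ]] [[ 0.5191 -0.0581  0.064 ]]
lidfront L,R [[0.5844 0.0795 0.04  ]] [[ 0.5763 -0.0502  0.04  ]] back [[0.6403 0.0778 0.04  ]] [[ 0.6329 -0.0535  0.04  ]]
handle front L R [[0.5863 0.0203 0.082 ]] [[0.5854 0.0092 0.082 ]]
riser front top corners [[0.6418 0.0901 0.054 ]] [[ 0.6324 -0.0721  0.054 ]]
scene caps [[0.5313 0.0994 0.082 ]] [[0.5198 0.0238 0.081 ]] [[ 0.5153 -0.0509  0.064 ]]
scene handle ends front top [[0.5925 0.0192 0.082 ]] [[0.6276 0.014  0.082 ]]
scene lid corners: left-front, left.. [[0.5869 0.081  0.04  ]] [[ 0.5786 -0.0487  0.04  ]]
red rim L/R [[0.501  0.0826 0.    ]] [[0.557  0.1151 0.    ]]
(247, 205) [0.6263 0.0969 0.004 ]
(300, 207) [ 0.619  -0.028   0.0402]
(260, 170) [0.7014 0.0657 0.0546]
mug rim [0.6871 0.2113 0.0701] [0.7663 0.3029 0.0914]
```

```bash
python3 - <<'E'
from h import *
np.set_printoptions(precision=4,suppress=True)
for n in("top0","scene0"):
    t=pickle.load(open(n+".pkl","rb"));P=cloud(t)
    for nm,(x,y),zt in(("red",(.531,.096),.082),("green",(.523,.018),.081),("yel",(.518,-.058),.064)):
        m=np.hypot(P[...,0]-x,P[...,1]-y)<.035
        q=P[m&(P[...,2]>zt-.006)&(P[...,2]<zt+.006)]
        print(n,nm,len(q),q.mean(0),q.min(0),q.max(0))
    m=(P[...,2]>.073)&(P[...,2]<.09)&(P[...,0]>.575)&(P[...,0]<.65)&(abs(P[...,1]-.01)<.04)
    q=P[m];print("handle",len(q),q.mean(0),q.min(0),q.max(0))
    # marks by colour: mask per hue at bench height; circle fit on hull
    hsv=cv2.cvtColor(t["color"],cv2.COLOR_RGB2HSV);H=hsv[...,0].astype(int);S=hsv[...,1]
    for nm,hm,(x,y) in(("red",(H<8)|(H>172),(.531,.096)),("green",(H>45)&(H<85),(.523,.018)),("yel",(H>18)&(H<35),(.518,-.058))):
        B=cast(t,np.stack(np.meshgrid(np.arange(560),np.arange(420)),-1).reshape(-1,2),.0008).reshape(420,560,3)
        m=hm&(S>90)&(np.hypot(B[...,0]-x,B[...,1]-y)<.05)&(P[...,2]<.006)
        q=B[m][:,:2].astype(np.float32)
        # robust centre: grid search maximising points within 33mm minus
        print(nm,"mark enclosing",cv2.minEnclosingCircle(q*1000))
E
```

```text
top0 red 53 [0.532  0.0962 0.0826] [0.5242 0.0873 0.0774] [0.5401 0.1048 0.0867]
top0 green 87 [0.5226 0.0174 0.0815] [0.5125 0.0075 0.0778] [0.5327 0.0276 0.0858]
top0 yel 315 [ 0.5183 -0.0583  0.0647] [ 0.4968 -0.0801  0.06  ] [ 0.5396 -0.0372  0.0697]
handle 122 [0.609  0.0134 0.0823] [0.5879 0.0067 0.0748] [0.6315 0.0202 0.0885]
red mark enclosing ((530.68115234375, 95.5469970703125), 32.72755813598633)
green mark enclosing ((523.065185546875, 18.809406280517578), 32.43852996826172)
yel mark enclosing ((518.3576049804688, -57.72342300415039), 32.99502182006836)
scene0 red 60 [0.5316 0.0979 0.0821] [0.5229 0.0889 0.0773] [0.5402 0.107  0.0862]
scene0 green 113 [0.5222 0.0192 0.0812] [0.5094 0.0084 0.0751] [0.534  0.0335 0.0849]
scene0 yel 390 [ 0.5189 -0.057   0.0643] [ 0.4945 -0.0788  0.0581] [ 0.5401 -0.0326  0.0695]
handle 173 [0.6098 0.014  0.0807] [0.5877 0.0074 0.073 ] [0.6305 0.0234 0.0874]
red mark enclosing ((528.80859375, 97.86913299560547), 33.23298263549805)
green mark enclosing ((521.5540161132812, 21.097707748413086), 32.27617263793945)
yel mark enclosing ((516.3214111328125, -55.56342697143555), 33.2233772277832)
```

```bash
cat >> h.py <<'E'
def plan(st,xyz,yaw=None):
    """yaw deg: direction of tool z in world"""
    R=st["orientation"];d=R.T@(np.array(xyz)-st["position"])
    r=""
    if yaw is not None:
        cur=np.degrees(np.arctan2(R[1,2],R[0,2])); r=" twist %.1f"%(-((yaw-cur+180)%360-180))
    print("tx %.4f ty %.4f tz %.4f |%.3f|"%(*d,np.linalg.norm(d)),r)
E
python3 - <<'E'
from h import *; from rig import *
plan(sense(),(.531,.097,.20),-4)
E
```

```text
tx 0.4001 ty 0.0312 tz 0.4911 |0.634|  twist -10.2
```

>>> send_rows([
  {"tx":0.01,"ty":0,"tz":0.012,"twist":-1,"jaw":0.064},
  {"tx":0.03,"ty":0.002,"tz":0.037,"twist":-2,"jaw":0.064},
  {"tx":0.055,"ty":0.004,"tz":0.067,"twist":-4,"jaw":0.064},
  {"tx":0.08,"ty":0.006,"tz":0.098,"twist":-6,"jaw":0.064},
  {"tx":0.105,"ty":0.008,"tz":0.129,"twist":-8,"jaw":0.064},
  {"tx":0.13,"ty":0.01,"tz":0.16,"twist":-10.2,"jaw":0.064},
  {"tx":0.155,"ty":0.012,"tz":0.19,"twist":-10.2,"jaw":0.064},
  {"tx":0.18,"ty":0.014,"tz":0.221,"twist":-10.2,"jaw":0.064},
  {"tx":0.205,"ty":0.016,"tz":0.252,"twist":-10.2,"jaw":0.064},
  {"tx":0.22,"ty":0.017,"tz":0.27,"twist":-10.2,"jaw":0.064},
])

```text
time_s: 0.93
position: [0.3617, 0.3226, 0.2133]
orientation: [[-0.072, -0.001, 0.997], [-0.997, -0.003, -0.072], [0.003, -1.0, -0.001]]
wrist_force: [1.1, 0.8, 0.1]
finger_gap: 0.746
```

```bash
python3 - <<'E'
from h import *; from rig import *
s=sense();print(s["time_s"],s["position"],s["finger_gap"],s["wrist_force"]);plan(s,(.531,.097,.20),-4)
E
```

```text
0.9333 [0.36171453 0.32259914 0.21330735] 0.746454734579131 [1.07929623 0.82059838 0.10917222]
tx 0.2128 ty 0.0138 tz 0.1851 |0.282|  twist -0.1
```

>>> send_rows([
  {"tx":0.02,"ty":0,"tz":0.017,"twist":0,"jaw":0.064},
  {"tx":0.05,"ty":0.002,"tz":0.043,"twist":0,"jaw":0.064},
  {"tx":0.08,"ty":0.005,"tz":0.07,"twist":0,"jaw":0.064},
  {"tx":0.11,"ty":0.01,"tz":0.096,"twist":0,"jaw":0.064},
  {"tx":0.14,"ty":0.02,"tz":0.122,"twist":0,"jaw":0.064},
  {"tx":0.17,"ty":0.035,"tz":0.148,"twist":0,"jaw":0.064},
  {"tx":0.195,"ty":0.055,"tz":0.17,"twist":0,"jaw":0.064},
  {"tx":0.207,"ty":0.075,"tz":0.18,"twist":0,"jaw":0.064},
  {"tx":0.213,"ty":0.09,"tz":0.185,"twist":0,"jaw":0.064},
  {"tx":0.213,"ty":0.095,"tz":0.185,"twist":0,"jaw":0.064},
])

```text
time_s: 1.77
position: [0.5298, 0.0942, 0.1157]
orientation: [[-0.076, -0.007, 0.997], [-0.997, -0.005, -0.076], [0.006, -1.0, -0.007]]
wrist_force: [-0.1, 0.0, -0.5]
finger_gap: 0.751
```

```bash
python3 - <<'E'
from h import *; from rig import *
c=capture("top");cv2.imwrite("pics/a1.png",cv2.resize(c["color"][150:300,160:360,::-1],None,fx=4,fy=4,interpolation=3))
s=sense();print(s["time_s"],s["position"],s["finger_gap"],s["wrist_force"]);plan(s,(.531,.097,.018),-4)
E
```

```text
1.8167 [0.52944601 0.09510974 0.11601254] 0.7501003880570192 [-0.17543064  0.99280768 -0.72882093]
tx -0.0026 ty 0.0980 tz 0.0020 |0.098|  twist -0.3
```

View pics/a1.png

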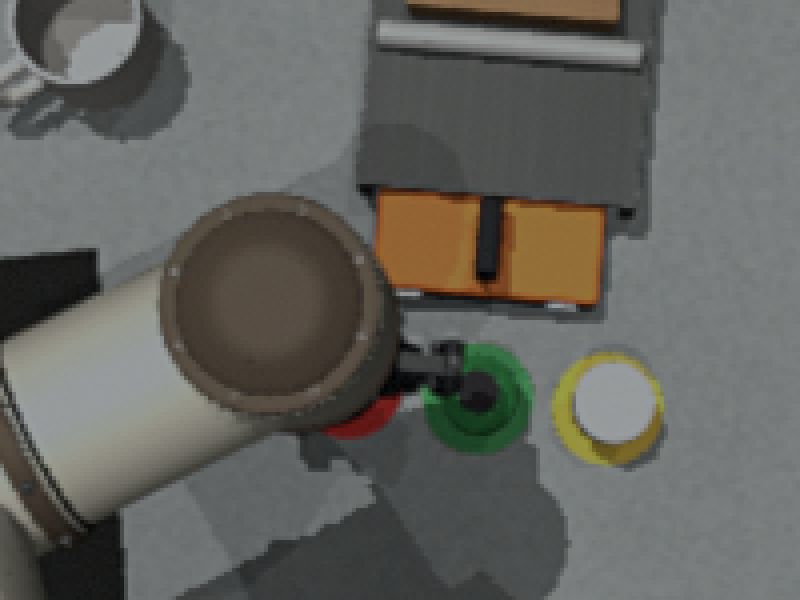

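The arm hides the red bottle, and the right finger (about (430,365)) is still high, left of the green can. Going down now.

>>> send_rows([
  {"tx":-0.0026,"ty":0.005,"tz":0.002,"twist":0,"jaw":0.064},
  {"tx":-0.0026,"ty":0.015,"tz":0.002,"twist":0,"jaw":0.064},
  {"tx":-0.0026,"ty":0.03,"tz":0.002,"twist":0,"jaw":0.064},
  {"tx":-0.0026,"ty":0.045,"tz":0.002,"twist":0,"jaw":0.064},
  {"tx":-0.0026,"ty":0.06,"tz":0.002,"twist":0,"jaw":0.064},
  {"tx":-0.0026,"ty":0.075,"tz":0.002,"twist":0,"jaw":0.064},
  {"tx":-0.0026,"ty":0.087,"tz":0.002,"twist":0,"jaw":0.064},
  {"tx":-0.0026,"ty":0.095,"tz":0.002,"twist":0,"jaw":0.064},
  {"tx":-0.0026,"ty":0.098,"tz":0.002,"twist":0,"jaw":0.064},
  {"tx":-0.0026,"ty":0.098,"tz":0.002,"twist":0,"jaw":0.064},
])

```text
time_s: 2.65
position: [0.5307, 0.0975, 0.0176]
orientation: [[-0.073, -0.007, 0.997], [-0.997, -0.006, -0.073], [0.006, -1.0, -0.007]]
wrist_force: [0.2, -0.1, -0.4]
finger_gap: 0.749
```

```bash
python3 - <<'E'
from h import *; from rig import *
c=capture("scene");cv2.imwrite("pics/a2.png",cv2.resize(c["color"][110:260,180:380,::-1],None,fx=4,fy=4,interpolation=3))
s=sense();print(s["time_s"],s["position"],s["finger_gap"],s["wrist_force"]);plan(s,(.531,.097,.018),-4)
E
```

```text
2.7 [0.53117856 0.09758382 0.01823686] 0.7496722832562466 [-0.46561378 -1.06702809  1.16859839]
tx 0.0006 ty 0.0002 tz -0.0001 |0.001|  twist -0.2
```

View pics/a2.png

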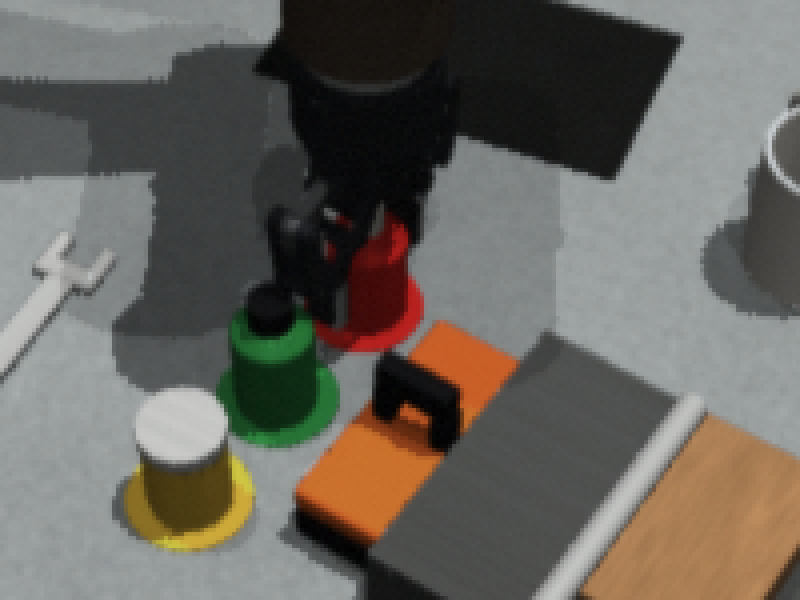

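The fingers straddle the red bottle (about (375,270)), clear of the green can. I'll grip it and lift.

>>> send_rows([
  {"jaw":0.03},
  {"jaw":0.03},
  {"jaw":0.03},
  {"jaw":0.03},
  {"jaw":0.03},
  {"jaw":0.03},
  {"ty":-0.005,"jaw":0.03},
  {"ty":-0.015,"jaw":0.03},
  {"ty":-0.027,"jaw":0.03},
  {"ty":-0.035,"jaw":0.03},
], grip_force=40)

```text
$.steps[0]: bad value
```

```bash
python3 - <<'E'
from h import *; from rig import *
c=capture("scene");cv2.imwrite("pics/a3.png",cv2.resize(c["color"][110:260,180:380,::-1],None,fx=4,fy=4,interpolation=3))
s=sense();print(s["time_s"],s["position"],s["finger_gap"],s["wrist_force"]);plan(s,(.5557,.3054,.053),-4)
E
```

```text
2.75 [0.53144382 0.0975548  0.0186172 ] 0.7516482867049633 [ 0.25324026 -0.12821527  0.47546557]
tx -0.2089 ty -0.0355 tz 0.0087 |0.212|  twist -0.2
```

View pics/a3.png

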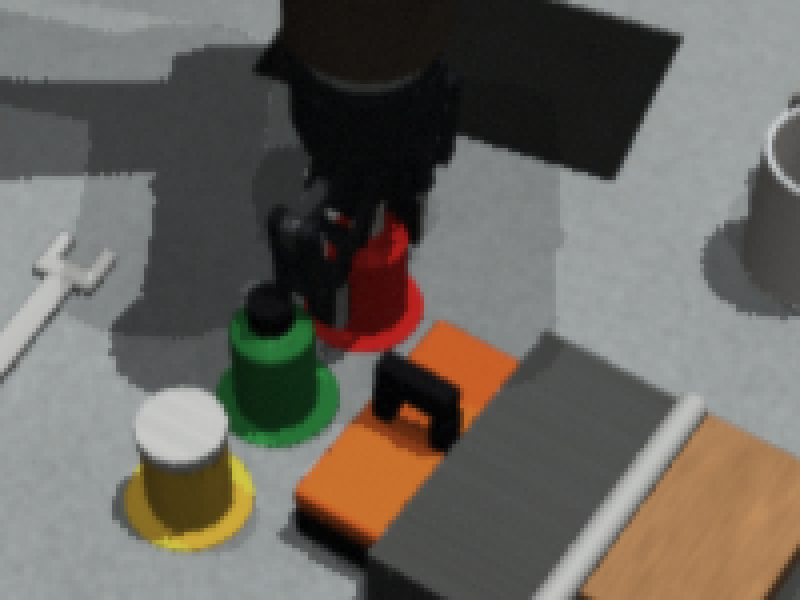

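The call was refused because it needs every key, and nothing moved. Resending it with full rows.

>>> send_rows([
  {"tx":0,"ty":0,"tz":0,"twist":0,"jaw":0.03},
  {"tx":0,"ty":0,"tz":0,"twist":0,"jaw":0.03},
  {"tx":0,"ty":0,"tz":0,"twist":0,"jaw":0.03},
  {"tx":0,"ty":0,"tz":0,"twist":0,"jaw":0.03},
  {"tx":0,"ty":0,"tz":0,"twist":0,"jaw":0.03},
  {"tx":0,"ty":0,"tz":0,"twist":0,"jaw":0.03},
  {"tx":0,"ty":-0.005,"tz":0,"twist":0,"jaw":0.03},
  {"tx":0,"ty":-0.015,"tz":0,"twist":0,"jaw":0.03},
  {"tx":0,"ty":-0.027,"tz":0,"twist":0,"jaw":0.03},
  {"tx":0,"ty":-0.035,"tz":0,"twist":0,"jaw":0.03},
], grip_force=40)

```text
time_s: 3.58
position: [0.5318, 0.0977, 0.0548]
orientation: [[-0.074, -0.005, 0.997], [-0.997, -0.005, -0.074], [0.005, -1.0, -0.004]]
wrist_force: [-0.2, 0.3, -0.9]
finger_gap: 0.505
```

```bash
python3 - <<'E'
from h import *; from rig import *
c=capture("scene");cv2.imwrite("pics/a4.png",cv2.resize(c["color"][110:260,180:380,::-1],None,fx=4,fy=4,interpolation=3))
s=sense();print(s["time_s"],s["position"],s["finger_gap"],s["wrist_force"]);plan(s,(.5557,.3054,.053),-4)
E
```

```text
3.6333 [0.53285356 0.09810561 0.05626755] 0.5001295983271234 [0.01253902 0.61136552 0.05425587]
tx -0.2084 ty 0.0025 tz 0.0076 |0.209|  twist -0.2
```

View pics/a4.png

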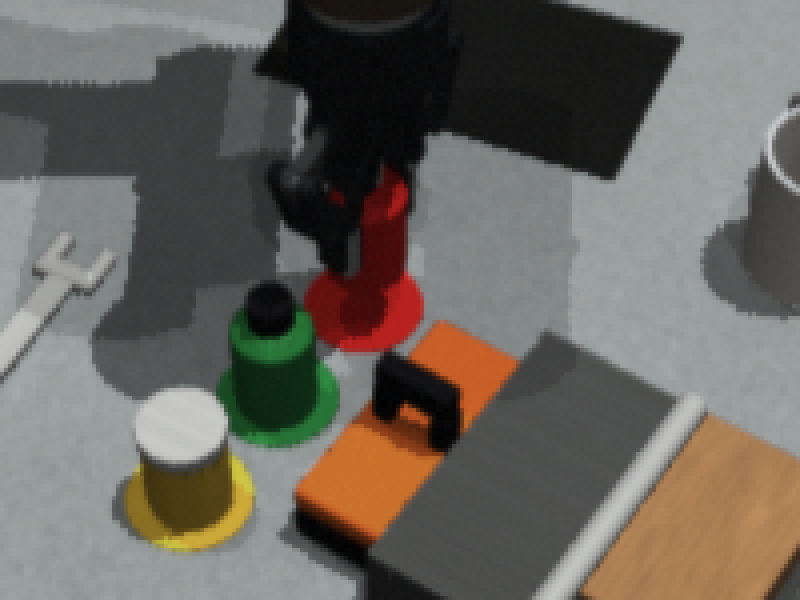

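The bottle is lifted, gap 0.50. Carrying it to the mat.

>>> send_rows([
  {"tx":-0.006,"ty":0,"tz":0,"twist":0,"jaw":0.03},
  {"tx":-0.02,"ty":0,"tz":0.001,"twist":0,"jaw":0.03},
  {"tx":-0.045,"ty":0,"tz":0.002,"twist":0,"jaw":0.03},
  {"tx":-0.075,"ty":0,"tz":0.003,"twist":0,"jaw":0.03},
  {"tx":-0.105,"ty":0,"tz":0.004,"twist":0,"jaw":0.03},
  {"tx":-0.135,"ty":0,"tz":0.005,"twist":0,"jaw":0.03},
  {"tx":-0.165,"ty":0,"tz":0.006,"twist":0,"jaw":0.03},
  {"tx":-0.19,"ty":0,"tz":0.007,"twist":0,"jaw":0.03},
  {"tx":-0.204,"ty":0,"tz":0.0076,"twist":0,"jaw":0.03},
  {"tx":-0.2084,"ty":0,"tz":0.0076,"twist":0,"jaw":0.03},
])

```text
time_s: 4.47
position: [0.5555, 0.3084, 0.0546]
orientation: [[-0.07, -0.002, 0.998], [-0.998, -0.004, -0.07], [0.004, -1.0, -0.002]]
wrist_force: [0.0, 0.4, -2.1]
finger_gap: 0.501
```

```bash
python3 - <<'E'
from h import *; from rig import *
s=sense();print(s["time_s"],s["position"],s["finger_gap"],s["wrist_force"]);plan(s,(.5557,.3054,.021),-4)
E
```

```text
4.4667 [0.55550153 0.30842504 0.05458189] 0.5014880889721511 [ 0.03988386  0.36484828 -2.13088831]
tx 0.0029 ty 0.0336 tz 0.0005 |0.034|  twist -0.0
```

Lowering with a settle, then opening.

>>> send_rows([
  {"tx":0.001,"ty":0.006,"tz":0,"twist":0,"jaw":0.03},
  {"tx":0.001,"ty":0.014,"tz":0,"twist":0,"jaw":0.03},
  {"tx":0.001,"ty":0.022,"tz":0,"twist":0,"jaw":0.03},
  {"tx":0.001,"ty":0.028,"tz":0,"twist":0,"jaw":0.03},
  {"tx":0.001,"ty":0.031,"tz":0,"twist":0,"jaw":0.03},
  {"tx":0.001,"ty":0.033,"tz":0,"twist":0,"jaw":0.03},
  {"tx":0.001,"ty":0.0335,"tz":0,"twist":0,"jaw":0.03},
  {"tx":0.001,"ty":0.0335,"tz":0,"twist":0,"jaw":0.03},
])

```text
time_s: 5.13
position: [0.5546, 0.3054, 0.0229]
orientation: [[-0.071, -0.004, 0.997], [-0.997, -0.006, -0.071], [0.006, -1.0, -0.003]]
wrist_force: [-5.7, -2.7, 10.0]
finger_gap: 0.504
```

>>> send_rows([
  {"tx":0,"ty":0,"tz":0,"twist":0,"jaw":0.05},
  {"tx":0,"ty":0,"tz":0,"twist":0,"jaw":0.06},
  {"tx":0,"ty":0,"tz":0,"twist":0,"jaw":0.064},
  {"tx":0,"ty":0,"tz":0,"twist":0,"jaw":0.064},
  {"tx":0,"ty":-0.01,"tz":0,"twist":0,"jaw":0.064},
  {"tx":0,"ty":-0.03,"tz":0,"twist":0,"jaw":0.064},
  {"tx":0,"ty":-0.055,"tz":0,"twist":0,"jaw":0.064},
  {"tx":0,"ty":-0.08,"tz":0,"twist":0,"jaw":0.064},
  {"tx":0,"ty":-0.1,"tz":0,"twist":0,"jaw":0.064},
  {"tx":0,"ty":-0.11,"tz":0,"twist":0,"jaw":0.064},
])

```text
time_s: 5.97
position: [0.5564, 0.3071, 0.1368]
orientation: [[-0.07, 0.001, 0.998], [-0.998, -0.003, -0.07], [0.003, -1.0, 0.001]]
wrist_force: [0.4, -1.1, 0.1]
finger_gap: 0.745
```

```bash
python3 - <<'E'
from h import *; from rig import *
c=capture("scene");cv2.imwrite("pics/a5.png",cv2.resize(c["color"][60:260,180:440,::-1],None,fx=3,fy=3,interpolation=3))
s=sense();print(s["time_s"],s["position"],s["finger_gap"],s["wrist_force"]);plan(s,(.5225,.0183,.13),-4)
E
```

```text
6.0167 [0.55682888 0.30737124 0.13763742] 0.7492251117823666 [1.03986199 0.38129908 1.71604406]
tx 0.2908 ty 0.0081 tz -0.0140 |0.291|  twist -0.0
```

View pics/a5.png

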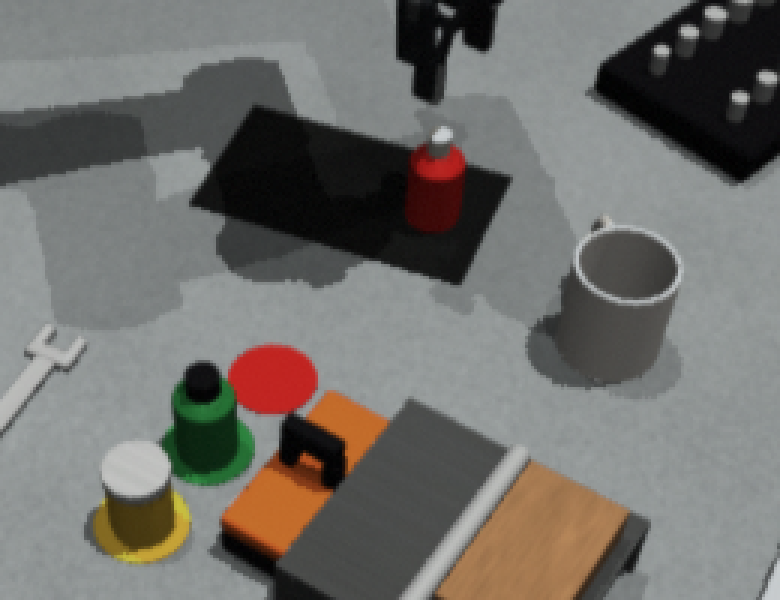

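Red stands on the mat, at about (435,185) in the picture. Next is the green can.

>>> send_rows([
  {"tx":0.01,"ty":0,"tz":0,"twist":0,"jaw":0.064},
  {"tx":0.04,"ty":0.001,"tz":-0.002,"twist":0,"jaw":0.064},
  {"tx":0.08,"ty":0.002,"tz":-0.004,"twist":0,"jaw":0.064},
  {"tx":0.12,"ty":0.003,"tz":-0.006,"twist":0,"jaw":0.064},
  {"tx":0.16,"ty":0.004,"tz":-0.008,"twist":0,"jaw":0.064},
  {"tx":0.2,"ty":0.006,"tz":-0.01,"twist":0,"jaw":0.064},
  {"tx":0.24,"ty":0.008,"tz":-0.012,"twist":0,"jaw":0.064},
  {"tx":0.27,"ty":0.01,"tz":-0.013,"twist":0,"jaw":0.064},
  {"tx":0.285,"ty":0.015,"tz":-0.014,"twist":0,"jaw":0.064},
  {"tx":0.29,"ty":0.02,"tz":-0.014,"twist":0,"jaw":0.064},
])

```text
time_s: 6.85
position: [0.5204, 0.0158, 0.1166]
orientation: [[-0.074, -0.001, 0.997], [-0.997, -0.003, -0.074], [0.003, -1.0, -0.001]]
wrist_force: [-1.0, 0.3, 0.2]
finger_gap: 0.747
```

```bash
python3 - <<'E'
from h import *; from rig import *
s=sense();print(s["time_s"],s["position"],s["finger_gap"],s["wrist_force"]);plan(s,(.5225,.0183,.018),-4)
E
```

```text
6.85 [0.52041029 0.01582422 0.11663919] 0.7467545189290792 [-1.03439197  0.2600407   0.16693337]
tx -0.0029 ty 0.0986 tz 0.0020 |0.099|  twist -0.3
```

>>> send_rows([
  {"tx":-0.002,"ty":0.005,"tz":0.002,"twist":0,"jaw":0.064},
  {"tx":-0.002,"ty":0.015,"tz":0.002,"twist":0,"jaw":0.064},
  {"tx":-0.002,"ty":0.03,"tz":0.002,"twist":0,"jaw":0.064},
  {"tx":-0.002,"ty":0.045,"tz":0.002,"twist":0,"jaw":0.064},
  {"tx":-0.002,"ty":0.06,"tz":0.002,"twist":0,"jaw":0.064},
  {"tx":-0.002,"ty":0.075,"tz":0.002,"twist":0,"jaw":0.064},
  {"tx":-0.002,"ty":0.087,"tz":0.002,"twist":0,"jaw":0.064},
  {"tx":-0.002,"ty":0.095,"tz":0.002,"twist":0,"jaw":0.064},
  {"tx":-0.002,"ty":0.0985,"tz":0.002,"twist":0,"jaw":0.064},
  {"tx":-0.002,"ty":0.0985,"tz":0.002,"twist":0,"jaw":0.064},
])

```text
time_s: 7.68
position: [0.5222, 0.0181, 0.0173]
orientation: [[-0.073, -0.002, 0.997], [-0.997, -0.003, -0.073], [0.003, -1.0, -0.002]]
wrist_force: [-0.1, 0.8, -0.6]
finger_gap: 0.747
```

>>> send_rows([
  {"tx":0,"ty":0,"tz":0,"twist":0,"jaw":0.03},
  {"tx":0,"ty":0,"tz":0,"twist":0,"jaw":0.03},
  {"tx":0,"ty":0,"tz":0,"twist":0,"jaw":0.03},
  {"tx":0,"ty":0,"tz":0,"twist":0,"jaw":0.03},
  {"tx":0,"ty":0,"tz":0,"twist":0,"jaw":0.03},
  {"tx":0,"ty":0,"tz":0,"twist":0,"jaw":0.03},
  {"tx":0,"ty":-0.005,"tz":0,"twist":0,"jaw":0.03},
  {"tx":0,"ty":-0.015,"tz":0,"twist":0,"jaw":0.03},
  {"tx":0,"ty":-0.027,"tz":0,"twist":0,"jaw":0.03},
  {"tx":0,"ty":-0.035,"tz":0,"twist":0,"jaw":0.03},
], grip_force=40)

```text
time_s: 8.52
position: [0.5228, 0.0182, 0.0539]
orientation: [[-0.073, -0.001, 0.997], [-0.997, -0.003, -0.073], [0.003, -1.0, -0.001]]
wrist_force: [0.5, 0.1, -0.4]
finger_gap: 0.506
```

```bash
python3 - <<'E'
from h import *; from rig import *
c=capture("scene");cv2.imwrite("pics/a6.png",cv2.resize(c["color"][60:260,180:440,::-1],None,fx=3,fy=3,interpolation=3))
s=sense();print(s["time_s"],s["position"],s["finger_gap"],s["wrist_force"]);plan(s,(.4863,.2965,.055),-4)
E
```

```text
8.5667 [0.52383999 0.01843859 0.05523476] 0.5034396180021259 [0.59918308 0.62923436 0.36192658]
tx -0.2746 ty -0.0005 tz -0.0575 |0.281|  twist -0.1
```

View pics/a6.png

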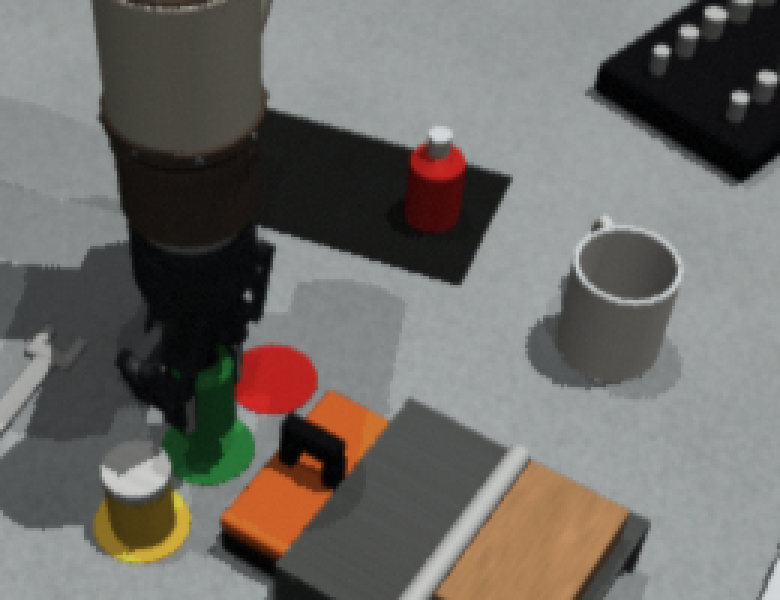

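Green is lifted above its mark, at about (215,400). Moving it to the mat's centre.

>>> send_rows([
  {"tx":-0.007,"ty":0,"tz":-0.001,"twist":0,"jaw":0.03},
  {"tx":-0.025,"ty":0,"tz":-0.005,"twist":0,"jaw":0.03},
  {"tx":-0.058,"ty":0,"tz":-0.012,"twist":0,"jaw":0.03},
  {"tx":-0.095,"ty":0,"tz":-0.02,"twist":0,"jaw":0.03},
  {"tx":-0.134,"ty":0,"tz":-0.028,"twist":0,"jaw":0.03},
  {"tx":-0.173,"ty":0,"tz":-0.036,"twist":0,"jaw":0.03},
  {"tx":-0.212,"ty":0,"tz":-0.044,"twist":0,"jaw":0.03},
  {"tx":-0.245,"ty":0,"tz":-0.051,"twist":0,"jaw":0.03},
  {"tx":-0.266,"ty":0,"tz":-0.056,"twist":0,"jaw":0.03},
  {"tx":-0.272,"ty":0,"tz":-0.0575,"twist":0,"jaw":0.03},
])

```text
time_s: 9.4
position: [0.4856, 0.2979, 0.0544]
orientation: [[-0.068, 0.003, 0.998], [-0.998, -0.001, -0.068], [0.001, -1.0, 0.003]]
wrist_force: [0.2, -0.7, -1.5]
finger_gap: 0.502
```

```bash
python3 - <<'E'
from h import *; from rig import *
s=sense();print(s["time_s"],s["position"],s["finger_gap"],s["wrist_force"]);plan(s,(.4863,.2965,.021),-4)
E
```

```text
9.4 [0.4855801  0.29789282 0.05436274] 0.5024465688925788 [ 0.16524608 -0.68746715 -1.49576674]
tx 0.0013 ty 0.0334 tz 0.0007 |0.033|  twist 0.1
```

>>> send_rows([
  {"tx":0.001,"ty":0.006,"tz":0,"twist":0,"jaw":0.03},
  {"tx":0.001,"ty":0.014,"tz":0,"twist":0,"jaw":0.03},
  {"tx":0.001,"ty":0.022,"tz":0,"twist":0,"jaw":0.03},
  {"tx":0.001,"ty":0.028,"tz":0,"twist":0,"jaw":0.03},
  {"tx":0.001,"ty":0.031,"tz":0,"twist":0,"jaw":0.03},
  {"tx":0.001,"ty":0.0322,"tz":0,"twist":0,"jaw":0.03},
  {"tx":0.001,"ty":0.0325,"tz":0,"twist":0,"jaw":0.03},
  {"tx":0.001,"ty":0.0325,"tz":0,"twist":0,"jaw":0.03},
])

```text
time_s: 10.07
position: [0.4859, 0.2965, 0.0219]
orientation: [[-0.069, 0.003, 0.998], [-0.998, -0.001, -0.069], [0.001, -1.0, 0.003]]
wrist_force: [-0.5, 0.3, -0.7]
finger_gap: 0.5
```

>>> send_rows([
  {"tx":0,"ty":0,"tz":0,"twist":0,"jaw":0.05},
  {"tx":0,"ty":0,"tz":0,"twist":0,"jaw":0.06},
  {"tx":0,"ty":0,"tz":0,"twist":0,"jaw":0.064},
  {"tx":0,"ty":0,"tz":0,"twist":0,"jaw":0.064},
  {"tx":0,"ty":-0.01,"tz":0,"twist":0,"jaw":0.064},
  {"tx":0,"ty":-0.03,"tz":0,"twist":0,"jaw":0.064},
  {"tx":0,"ty":-0.055,"tz":0,"twist":0,"jaw":0.064},
  {"tx":0,"ty":-0.08,"tz":0,"twist":0,"jaw":0.064},
  {"tx":0,"ty":-0.1,"tz":0,"twist":0,"jaw":0.064},
  {"tx":0,"ty":-0.11,"tz":0,"twist":0,"jaw":0.064},
])

```text
time_s: 10.9
position: [0.4867, 0.2978, 0.1359]
orientation: [[-0.068, 0.008, 0.998], [-0.998, 0.003, -0.068], [-0.003, -1.0, 0.008]]
wrist_force: [0.0, -0.2, -0.3]
finger_gap: 0.745
```

```bash
python3 - <<'E'
from h import *; from rig import *
c=capture("scene");cv2.imwrite("pics/a7.png",cv2.resize(c["color"][60:260,180:440,::-1],None,fx=3,fy=3,interpolation=3))
s=sense();print(s["time_s"],s["position"],s["finger_gap"],s["wrist_force"]);plan(s,(.5183,-.058,.11),-4)
E
```

```text
10.95 [0.48715154 0.29809167 0.13660239] 0.7528397035968255 [1.04166695 0.46113879 1.42596414]
tx 0.3533 ty 0.0255 tz 0.0550 |0.358|  twist 0.1
```

View pics/a7.png

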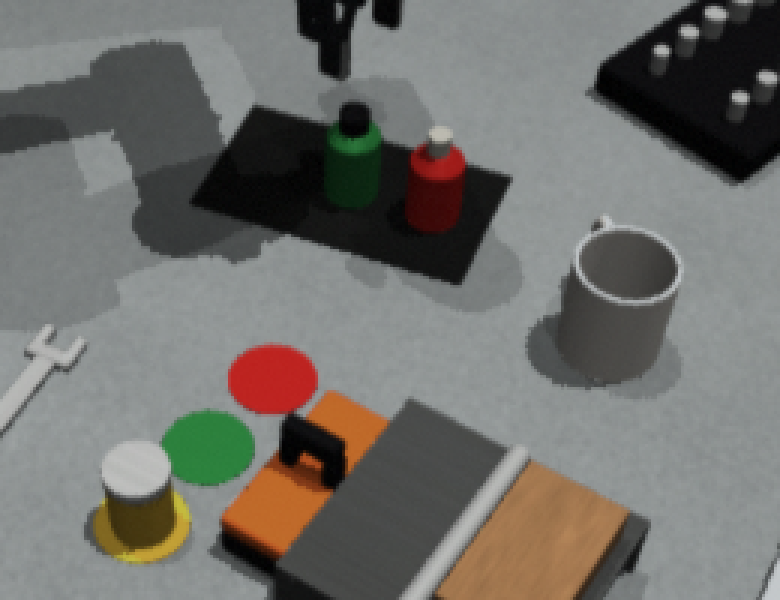

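Green stands on the mat at about (352,165). Now yellow.

>>> send_rows([
  {"tx":0.015,"ty":0,"tz":0.002,"twist":0,"jaw":0.064},
  {"tx":0.05,"ty":0.001,"tz":0.008,"twist":0,"jaw":0.064},
  {"tx":0.09,"ty":0.003,"tz":0.014,"twist":0,"jaw":0.064},
  {"tx":0.13,"ty":0.005,"tz":0.02,"twist":0,"jaw":0.064},
  {"tx":0.17,"ty":0.007,"tz":0.026,"twist":0,"jaw":0.064},
  {"tx":0.21,"ty":0.01,"tz":0.033,"twist":0,"jaw":0.064},
  {"tx":0.25,"ty":0.015,"tz":0.039,"twist":0,"jaw":0.064},
  {"tx":0.29,"ty":0.02,"tz":0.045,"twist":0,"jaw":0.064},
  {"tx":0.325,"ty":0.025,"tz":0.051,"twist":0,"jaw":0.064},
  {"tx":0.345,"ty":0.027,"tz":0.055,"twist":0,"jaw":0.064},
])

```text
time_s: 11.78
position: [0.5167, -0.0535, 0.1066]
orientation: [[-0.071, 0.005, 0.997], [-0.997, 0.003, -0.071], [-0.004, -1.0, 0.005]]
wrist_force: [-0.1, 0.0, 0.3]
finger_gap: 0.747
```

```bash
python3 - <<'E'
from h import *; from rig import *
s=sense();print(s["time_s"],s["position"],s["finger_gap"],s["wrist_force"]);plan(s,(.5183,-.058,.013),-4)
E
```

```text
11.7833 [ 0.51669021 -0.05345519  0.10662957] 0.7469480392773381 [-0.09435857  0.03177529  0.27680864]
tx 0.0048 ty 0.0936 tz 0.0015 |0.094|  twist -0.1
```

>>> send_rows([
  {"tx":0.0025,"ty":0.005,"tz":0.001,"twist":0,"jaw":0.064},
  {"tx":0.005,"ty":0.015,"tz":0.0015,"twist":0,"jaw":0.064},
  {"tx":0.005,"ty":0.03,"tz":0.0015,"twist":0,"jaw":0.064},
  {"tx":0.005,"ty":0.045,"tz":0.0015,"twist":0,"jaw":0.064},
  {"tx":0.005,"ty":0.06,"tz":0.0015,"twist":0,"jaw":0.064},
  {"tx":0.005,"ty":0.073,"tz":0.0015,"twist":0,"jaw":0.064},
  {"tx":0.005,"ty":0.084,"tz":0.0015,"twist":0,"jaw":0.064},
  {"tx":0.005,"ty":0.091,"tz":0.0015,"twist":0,"jaw":0.064},
  {"tx":0.005,"ty":0.0935,"tz":0.0015,"twist":0,"jaw":0.064},
  {"tx":0.005,"ty":0.0935,"tz":0.0015,"twist":0,"jaw":0.064},
])

```text
time_s: 12.62
position: [0.5175, -0.0578, 0.0121]
orientation: [[-0.07, 0.003, 0.998], [-0.998, 0.003, -0.07], [-0.003, -1.0, 0.002]]
wrist_force: [0.0, -0.1, 0.6]
finger_gap: 0.744
```

>>> send_rows([
  {"tx":0,"ty":0,"tz":0,"twist":0,"jaw":0.03},
  {"tx":0,"ty":0,"tz":0,"twist":0,"jaw":0.03},
  {"tx":0,"ty":0,"tz":0,"twist":0,"jaw":0.03},
  {"tx":0,"ty":0,"tz":0,"twist":0,"jaw":0.03},
  {"tx":0,"ty":0,"tz":0,"twist":0,"jaw":0.03},
  {"tx":0,"ty":0,"tz":0,"twist":0,"jaw":0.03},
  {"tx":0,"ty":-0.005,"tz":0,"twist":0,"jaw":0.03},
  {"tx":0,"ty":-0.015,"tz":0,"twist":0,"jaw":0.03},
  {"tx":0,"ty":-0.027,"tz":0,"twist":0,"jaw":0.03},
  {"tx":0,"ty":-0.035,"tz":0,"twist":0,"jaw":0.03},
], grip_force=40)

```text
time_s: 13.45
position: [0.5177, -0.0581, 0.0485]
orientation: [[-0.07, 0.004, 0.998], [-0.998, 0.003, -0.07], [-0.003, -1.0, 0.003]]
wrist_force: [0.4, -0.3, -2.6]
finger_gap: 0.507
```

```bash
python3 - <<'E'
from h import *; from rig import *
c=capture("scene");cv2.imwrite("pics/a8.png",cv2.resize(c["color"][60:260,180:440,::-1],None,fx=3,fy=3,interpolation=3))
s=sense();print(s["time_s"],s["position"],s["finger_gap"],s["wrist_force"]);plan(s,(.4169,.2876,.05),-4)
E
```

```text
13.5 [ 0.51876858 -0.05795348  0.04984737] 0.5036938434336206 [ 1.20406682  0.46509484 -0.24850194]
tx -0.3376 ty 0.0003 tz -0.1258 |0.360|  twist -0.0
```

View pics/a8.png

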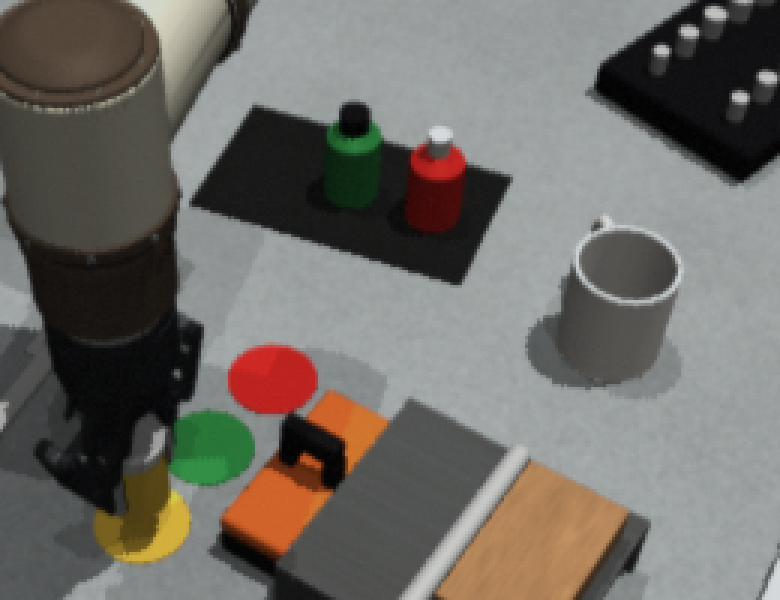

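The tin is held above its mark. Carrying it to the mat.

>>> send_rows([
  {"tx":-0.007,"ty":0,"tz":-0.003,"twist":0,"jaw":0.03},
  {"tx":-0.025,"ty":0,"tz":-0.01,"twist":0,"jaw":0.03},
  {"tx":-0.055,"ty":0,"tz":-0.021,"twist":0,"jaw":0.03},
  {"tx":-0.09,"ty":0,"tz":-0.034,"twist":0,"jaw":0.03},
  {"tx":-0.125,"ty":0,"tz":-0.047,"twist":0,"jaw":0.03},
  {"tx":-0.16,"ty":0,"tz":-0.06,"twist":0,"jaw":0.03},
  {"tx":-0.195,"ty":0,"tz":-0.073,"twist":0,"jaw":0.03},
  {"tx":-0.23,"ty":0,"tz":-0.086,"twist":0,"jaw":0.03},
  {"tx":-0.255,"ty":0,"tz":-0.095,"twist":0,"jaw":0.03},
  {"tx":-0.268,"ty":0,"tz":-0.1,"twist":0,"jaw":0.03},
])

```text
time_s: 14.33
position: [0.4367, 0.2195, 0.0502]
orientation: [[-0.066, 0.007, 0.998], [-0.998, 0.004, -0.066], [-0.004, -1.0, 0.007]]
wrist_force: [0.8, 0.4, -1.8]
finger_gap: 0.506
```

```bash
python3 - <<'E'
from h import *; from rig import *
s=sense();print(s["time_s"],s["position"],s["finger_gap"],s["wrist_force"]);plan(s,(.4169,.2876,.05),-4)
E
```

```text
14.3333 [0.43667401 0.21953655 0.05020227] 0.5056485582345502 [ 0.7780187   0.4315609  -1.83740393]
tx -0.0666 ty 0.0003 tz -0.0242 |0.071|  twist 0.2
```

>>> send_rows([
  {"tx":-0.01,"ty":0,"tz":-0.004,"twist":0,"jaw":0.03},
  {"tx":-0.03,"ty":0,"tz":-0.011,"twist":0,"jaw":0.03},
  {"tx":-0.052,"ty":0.004,"tz":-0.019,"twist":0,"jaw":0.03},
  {"tx":-0.063,"ty":0.01,"tz":-0.023,"twist":0,"jaw":0.03},
  {"tx":-0.066,"ty":0.018,"tz":-0.024,"twist":0,"jaw":0.03},
  {"tx":-0.066,"ty":0.025,"tz":-0.024,"twist":0,"jaw":0.03},
  {"tx":-0.066,"ty":0.03,"tz":-0.024,"twist":0,"jaw":0.03},
  {"tx":-0.066,"ty":0.033,"tz":-0.024,"twist":0,"jaw":0.03},
  {"tx":-0.066,"ty":0.034,"tz":-0.024,"twist":0,"jaw":0.03},
  {"tx":-0.066,"ty":0.034,"tz":-0.024,"twist":0,"jaw":0.03},
])

```text
time_s: 15.17
position: [0.4174, 0.2861, 0.016]
orientation: [[-0.068, 0.007, 0.998], [-0.998, 0.003, -0.068], [-0.003, -1.0, 0.006]]
wrist_force: [-0.3, -0.5, -1.4]
finger_gap: 0.502
```

>>> send_rows([
  {"tx":0,"ty":0,"tz":0,"twist":0,"jaw":0.05},
  {"tx":0,"ty":0,"tz":0,"twist":0,"jaw":0.06},
  {"tx":0,"ty":0,"tz":0,"twist":0,"jaw":0.064},
  {"tx":0,"ty":0,"tz":0,"twist":0,"jaw":0.064},
  {"tx":0,"ty":-0.01,"tz":0,"twist":0,"jaw":0.064},
  {"tx":0,"ty":-0.03,"tz":0,"twist":0,"jaw":0.064},
  {"tx":0,"ty":-0.055,"tz":0,"twist":0,"jaw":0.064},
  {"tx":0,"ty":-0.08,"tz":0,"twist":0,"jaw":0.064},
  {"tx":0,"ty":-0.1,"tz":0,"twist":0,"jaw":0.064},
  {"tx":0,"ty":-0.12,"tz":0,"twist":0,"jaw":0.064},
])

```text
time_s: 16.0
position: [0.4167, 0.2859, 0.1384]
orientation: [[-0.067, 0.008, 0.998], [-0.998, 0.005, -0.067], [-0.005, -1.0, 0.008]]
wrist_force: [0.2, 0.1, -0.2]
finger_gap: 0.755
```

```bash
python3 - <<'E'
from h import *; from rig import *
np.set_printoptions(precision=4,suppress=True)
c=capture("scene");cv2.imwrite("pics/a9.png",cv2.resize(c["color"][60:260,180:440,::-1],None,fx=3,fy=3,interpolation=3))
t=capture("top");cv2.imwrite("pics/a9t.png",cv2.resize(t["color"][180:330,110:370,::-1],None,fx=3,fy=3,interpolation=3))
s=sense();print(s["time_s"],s["position"],s["finger_gap"],s["wrist_force"]);plan(s,(.6095,.0135,.13),-4)
for n,c in(("s",c),("t",t)):
    hsv=cv2.cvtColor(c["color"],cv2.COLOR_RGB2HSV);H=hsv[...,0].astype(int);S=hsv[...,1]
    B=cast(c,np.stack(np.meshgrid(np.arange(560),np.arange(420)),-1).reshape(-1,2),.0008).reshape(420,560,3)
    for nm,hm,(x,y) in(("red",(H<8)|(H>172),(.531,.096)),("green",(H>45)&(H<85),(.523,.018)),("yel",(H>18)&(H<35),(.518,-.058))):
        m=hm&(S>90)&(np.hypot(B[...,0]-x,B[...,1]-y)<.05);q=B[m]
        print(n,nm,m.sum(),q.mean(0),q.max(0)-q.min(0))
E
```

```text
16.1 [0.4183 0.2876 0.1405] 0.750027449539764 [0.4031 0.1732 0.2035]
tx 0.2609 ty 0.0103 tz 0.2089 |0.334|  twist 0.2
s red 561 [0.5292 0.0979 0.0008] [0.0656 0.066  0.    ]
s green 602 [0.5215 0.0209 0.0008] [0.0648 0.0643 0.    ]
s yel 690 [ 0.5165 -0.0557  0.0008] [0.0653 0.0658 0.    ]
t red 606 [0.5305 0.0957 0.0008] [0.0639 0.0639 0.    ]
t green 587 [0.5231 0.019  0.0008] [0.0615 0.0616 0.    ]
t yel 604 [ 0.518  -0.0576  0.0008] [0.0637 0.0638 0.    ]
```

View pics/a9.png

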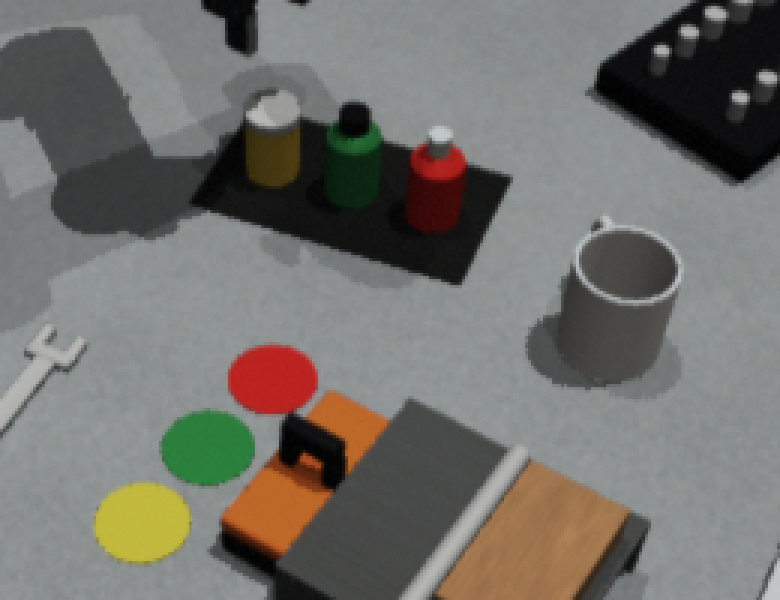

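View pics/a9t.png

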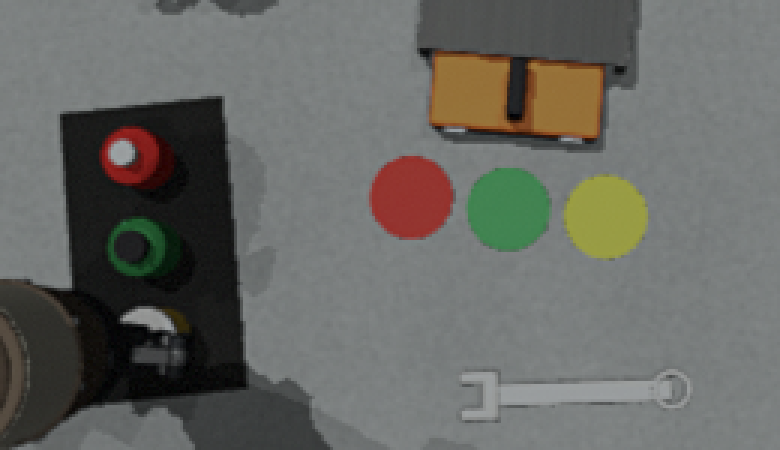

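All three stand on the black mat (top view (125,155), (135,247), (150,325)) and the case hasn't moved. Now the handle.

>>> send_rows([
  {"tx":0.01,"ty":0,"tz":0.008,"twist":0,"jaw":0.05},
  {"tx":0.035,"ty":0,"tz":0.028,"twist":0,"jaw":0.05},
  {"tx":0.065,"ty":0,"tz":0.052,"twist":0,"jaw":0.05},
  {"tx":0.095,"ty":0,"tz":0.076,"twist":0,"jaw":0.05},
  {"tx":0.125,"ty":0,"tz":0.1,"twist":0,"jaw":0.05},
  {"tx":0.155,"ty":0,"tz":0.124,"twist":0,"jaw":0.05},
  {"tx":0.185,"ty":0,"tz":0.148,"twist":0,"jaw":0.05},
  {"tx":0.215,"ty":0,"tz":0.172,"twist":0,"jaw":0.05},
  {"tx":0.242,"ty":0.002,"tz":0.194,"twist":0,"jaw":0.05},
  {"tx":0.255,"ty":0.005,"tz":0.204,"twist":0,"jaw":0.05},
])

```text
time_s: 16.93
position: [0.6066, 0.0164, 0.1352]
orientation: [[-0.069, 0.013, 0.997], [-0.998, 0.009, -0.07], [-0.01, -1.0, 0.013]]
wrist_force: [0.3, -0.4, -0.3]
finger_gap: 0.588
```

```bash
python3 - <<'E'
from h import *; from rig import *
s=sense();print(s["time_s"],s["position"],s["finger_gap"],s["wrist_force"]);plan(s,(.6085,.0137,.052),-4)
E
```

```text
16.9333 [0.60664154 0.01642473 0.13515678] 0.587902470033377 [ 0.3139061  -0.44329109 -0.31069933]
tx 0.0034 ty 0.0831 tz 0.0010 |0.083|  twist 0.0
```

>>> send_rows([
  {"tx":0.002,"ty":0.005,"tz":0.001,"twist":0,"jaw":0.05},
  {"tx":0.0034,"ty":0.015,"tz":0.001,"twist":0,"jaw":0.05},
  {"tx":0.0034,"ty":0.03,"tz":0.001,"twist":0,"jaw":0.05},
  {"tx":0.0034,"ty":0.045,"tz":0.001,"twist":0,"jaw":0.05},
  {"tx":0.0034,"ty":0.06,"tz":0.001,"twist":0,"jaw":0.05},
  {"tx":0.0034,"ty":0.072,"tz":0.001,"twist":0,"jaw":0.05},
  {"tx":0.0034,"ty":0.08,"tz":0.001,"twist":0,"jaw":0.05},
  {"tx":0.0034,"ty":0.083,"tz":0.001,"twist":0,"jaw":0.05},
  {"tx":0.0034,"ty":0.083,"tz":0.001,"twist":0,"jaw":0.05},
])

```text
time_s: 17.68
position: [0.6076, 0.0143, 0.0512]
orientation: [[-0.068, 0.011, 0.998], [-0.998, 0.009, -0.069], [-0.01, -1.0, 0.011]]
wrist_force: [0.1, 0.5, -0.1]
finger_gap: 0.583
```

```bash
python3 - <<'E'
from h import *; from rig import *
c=capture("scene");cv2.imwrite("pics/b1.png",cv2.resize(c["color"][110:290,200:420,::-1],None,fx=3.5,fy=3.3,interpolation=3))
s=sense();print(s["time_s"],s["position"],s["finger_gap"],s["wrist_force"]);plan(s,(.6085,.0137,.052),-4)
E
```

```text
17.7333 [0.60824944 0.01429977 0.05207606] 0.5845742331497875 [0.4662755  0.54248885 0.39705436]
tx 0.0006 ty 0.0001 tz 0.0003 |0.001|  twist 0.1
```

View pics/b1.png

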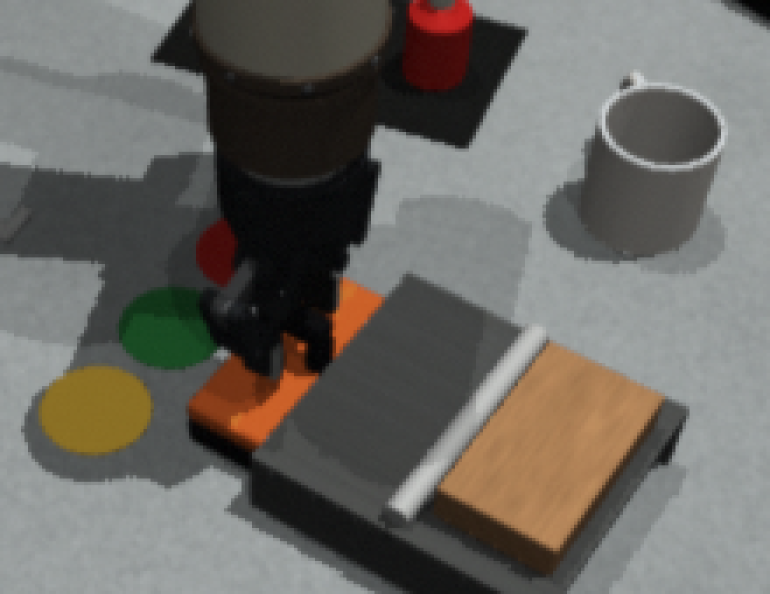

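The fingers straddle the handle bar, and its post shows at about (315,340). Closing on it.

>>> send_rows([
  {"tx":0,"ty":0,"tz":0,"twist":0,"jaw":0.0},
  {"tx":0,"ty":0,"tz":0,"twist":0,"jaw":0.0},
  {"tx":0,"ty":0,"tz":0,"twist":0,"jaw":0.0},
  {"tx":0,"ty":0,"tz":0,"twist":0,"jaw":0.0},
  {"tx":0,"ty":0,"tz":0,"twist":0,"jaw":0.0},
  {"tx":0,"ty":0,"tz":0,"twist":0,"jaw":0.0},
  {"tx":0,"ty":0,"tz":0,"twist":0,"jaw":0.0},
  {"tx":0,"ty":0,"tz":0,"twist":0,"jaw":0.0},
], grip_force=90)

```text
time_s: 18.4
position: [0.6089, 0.0147, 0.0531]
orientation: [[-0.068, 0.015, 0.998], [-0.998, 0.009, -0.068], [-0.01, -1.0, 0.014]]
wrist_force: [-1.7, 3.7, 5.5]
finger_gap: 0.15
```

```bash
python3 - <<'E'
from h import *; from rig import *
s=sense();print(s["time_s"],s["position"],s["finger_gap"],s["wrist_force"],s["ft_torque"])
a=np.radians(3.6);p=s["position"]; plan(s,p-.075*np.array([np.cos(a),-np.sin(a),0]),-4)
E
```

```text
18.4 [0.6089188  0.01467715 0.05311303] 0.1495928640409868 [-1.68189171  3.6923742   5.4657407 ] [0.43065304 0.39412616 0.03085519]
tx 0.0004 ty -0.0011 tz -0.0750 |0.075|  twist 0.1
```

Gripped at 12.8 mm. Sliding 75 mm out of the slot.

>>> send_rows([
  {"tx":0,"ty":0,"tz":-0.003,"twist":0,"jaw":0.0},
  {"tx":0,"ty":0,"tz":-0.008,"twist":0,"jaw":0.0},
  {"tx":0,"ty":0,"tz":-0.015,"twist":0,"jaw":0.0},
  {"tx":0,"ty":-0.0005,"tz":-0.024,"twist":0,"jaw":0.0},
  {"tx":0,"ty":-0.0005,"tz":-0.034,"twist":0,"jaw":0.0},
  {"tx":0,"ty":-0.0005,"tz":-0.045,"twist":0,"jaw":0.0},
  {"tx":0,"ty":-0.001,"tz":-0.056,"twist":0,"jaw":0.0},
  {"tx":0,"ty":-0.001,"tz":-0.066,"twist":0,"jaw":0.0},
  {"tx":0,"ty":-0.001,"tz":-0.072,"twist":0,"jaw":0.0},
  {"tx":0,"ty":-0.001,"tz":-0.075,"twist":0,"jaw":0.0},
])

```text
time_s: 19.23
position: [0.5329, 0.0197, 0.0531]
orientation: [[-0.068, 0.014, 0.998], [-0.998, 0.009, -0.068], [-0.01, -1.0, 0.014]]
wrist_force: [2.8, -0.2, -0.1]
finger_gap: 0.149
```

```bash
python3 - <<'E'
from h import *; from rig import *
c=capture("scene");cv2.imwrite("pics/b2.png",cv2.resize(c["color"][110:290,200:420,::-1],None,fx=3.5,fy=3.3,interpolation=3))
s=sense();print(s["time_s"],s["position"],s["finger_gap"],s["wrist_force"],s["ft_torque"])
E
```

```text
19.2833 [0.53265113 0.01972243 0.0531159 ] 0.1453348730000142 [-2.21269592  2.53766825  3.15715343] [0.13344202 0.17802115 0.15532098]
```

View pics/b2.png

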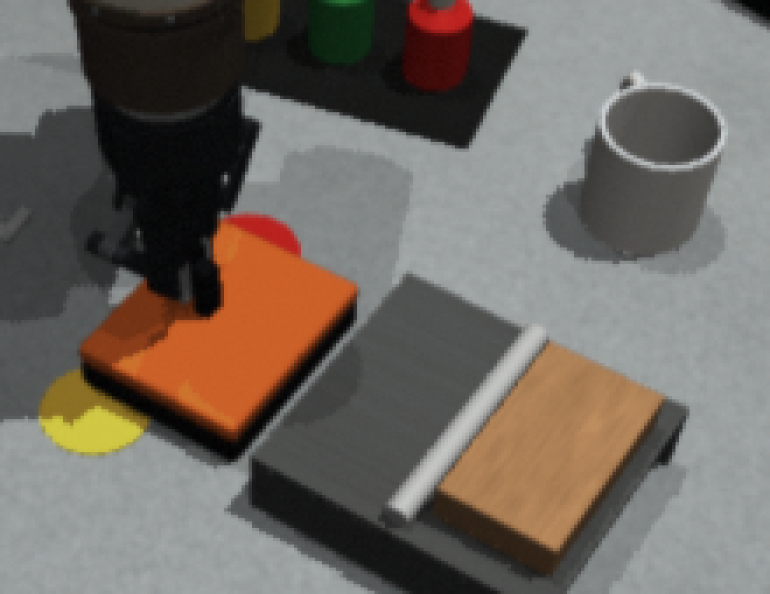

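The case is out of the slot. Lifting it.

>>> send_rows([
  {"tx":0,"ty":-0.003,"tz":0,"twist":0,"jaw":0.0},
  {"tx":0,"ty":-0.008,"tz":0,"twist":0,"jaw":0.0},
  {"tx":0,"ty":-0.015,"tz":0,"twist":0,"jaw":0.0},
  {"tx":0,"ty":-0.022,"tz":0,"twist":0,"jaw":0.0},
  {"tx":0,"ty":-0.03,"tz":0,"twist":0,"jaw":0.0},
  {"tx":0,"ty":-0.036,"tz":0,"twist":0,"jaw":0.0},
  {"tx":0,"ty":-0.039,"tz":0,"twist":0,"jaw":0.0},
  {"tx":0,"ty":-0.04,"tz":0,"twist":0,"jaw":0.0},
])

```text
time_s: 19.95
position: [0.5325, 0.0195, 0.0941]
orientation: [[-0.068, 0.015, 0.998], [-0.998, 0.01, -0.068], [-0.011, -1.0, 0.014]]
wrist_force: [0.4, 0.2, -4.0]
finger_gap: 0.146
```

```bash
python3 - <<'E'
from h import *; from rig import *
np.set_printoptions(precision=4,suppress=True)
c=capture("scene");cv2.imwrite("pics/b3.png",cv2.resize(c["color"][110:290,180:400,::-1],None,fx=3.5,fy=3.3,interpolation=3))
s=sense();print(s["time_s"],s["position"],s["finger_gap"],s["wrist_force"],s["ft_torque"])
plan(s,(.4231,-.2989,.0935),-.6)
P=cloud(c);hsv=cv2.cvtColor(c["color"],cv2.COLOR_RGB2HSV)
m=(hsv[...,0]>4)&(hsv[...,0]<16)&(hsv[...,1]>180)&(P[...,2]>.06)&(P[...,0]<.7);q=P[m]
A=np.c_[q[:,:2]-q[:,:2].mean(0),np.ones(len(q))];print(len(q),np.linalg.lstsq(A,q[:,2],rcond=None)[0])
E
```

```text
20.0 [0.5323 0.0194 0.0937] 0.14625040108684167 [ 0.2969  0.2803 -4.3168] [0.0242 0.1639 0.0161]
tx 0.3250 ty -0.0044 tz -0.0872 |0.337|  twist -3.3
2759 [-0.0231  0.0331  0.0808]
```

View pics/b3.png

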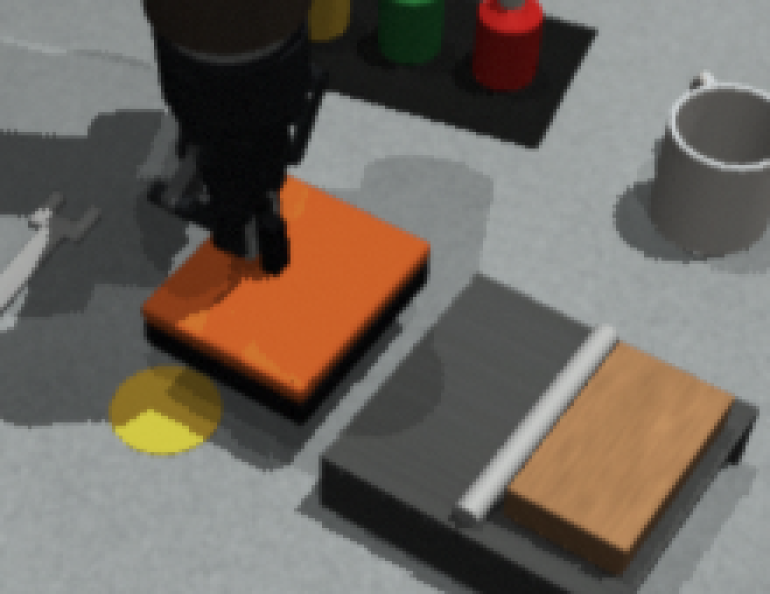

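The case hangs nearly level. Carrying it toward the blue mat.

>>> send_rows([
  {"tx":0.006,"ty":0,"tz":-0.002,"twist":0,"jaw":0.0},
  {"tx":0.02,"ty":0,"tz":-0.006,"twist":-0.3,"jaw":0.0},
  {"tx":0.042,"ty":0,"tz":-0.012,"twist":-0.7,"jaw":0.0},
  {"tx":0.07,"ty":-0.001,"tz":-0.019,"twist":-1.1,"jaw":0.0},
  {"tx":0.1,"ty":-0.001,"tz":-0.027,"twist":-1.5,"jaw":0.0},
  {"tx":0.13,"ty":-0.002,"tz":-0.035,"twist":-1.9,"jaw":0.0},
  {"tx":0.16,"ty":-0.002,"tz":-0.043,"twist":-2.3,"jaw":0.0},
  {"tx":0.19,"ty":-0.002,"tz":-0.051,"twist":-2.7,"jaw":0.0},
  {"tx":0.22,"ty":-0.003,"tz":-0.059,"twist":-3,"jaw":0.0},
  {"tx":0.245,"ty":-0.003,"tz":-0.066,"twist":-3.3,"jaw":0.0},
])

```text
time_s: 20.83
position: [0.4482, -0.2224, 0.093]
orientation: [[-0.011, 0.013, 1.0], [-1.0, 0.01, -0.011], [-0.01, -1.0, 0.013]]
wrist_force: [0.8, -0.0, -3.4]
finger_gap: 0.15
```

```bash
python3 - <<'E'
from h import *; from rig import *
s=sense();print(s["time_s"],s["position"],s["finger_gap"],s["wrist_force"],s["ft_torque"])
plan(s,(.4231,-.2989,.0935),-.6)
E
```

```text
20.8333 [ 0.44819074 -0.22236691  0.09297477] 0.14957535366520536 [ 0.83962921 -0.01340828 -3.43557715] [-0.03352124  0.01637715  0.0303634 ]
tx 0.0768 ty -0.0016 tz -0.0242 |0.081|  twist -0.0
```

>>> send_rows([
  {"tx":0.015,"ty":0,"tz":-0.005,"twist":0,"jaw":0.0},
  {"tx":0.035,"ty":-0.001,"tz":-0.011,"twist":0,"jaw":0.0},
  {"tx":0.055,"ty":-0.001,"tz":-0.017,"twist":0,"jaw":0.0},
  {"tx":0.068,"ty":-0.001,"tz":-0.021,"twist":0,"jaw":0.0},
  {"tx":0.075,"ty":-0.001,"tz":-0.0235,"twist":0,"jaw":0.0},
  {"tx":0.077,"ty":-0.001,"tz":-0.0242,"twist":0,"jaw":0.0},
  {"tx":0.077,"ty":-0.001,"tz":-0.0242,"twist":0,"jaw":0.0},
])

```text
time_s: 21.42
position: [0.4226, -0.2992, 0.0925]
orientation: [[-0.012, 0.013, 1.0], [-1.0, 0.01, -0.012], [-0.01, -1.0, 0.013]]
wrist_force: [0.2, 1.0, -3.2]
finger_gap: 0.149
```

```bash
python3 - <<'E'
from h import *; from rig import *
np.set_printoptions(precision=4,suppress=True)
c=capture("scene");cv2.imwrite("pics/b4.png",cv2.resize(c["color"][200:400,30:290,::-1],None,fx=3,fy=3,interpolation=3))
t=capture("top");cv2.imwrite("pics/b4t.png",cv2.resize(t["color"][210:350,340:500,::-1],None,fx=4,fy=4,interpolation=3))
s=sense();print(s["time_s"],s["position"],s["finger_gap"],s["wrist_force"],s["ft_torque"])
plan(s,(.4231,-.2989,.0565),-.6)
for c in(c,t):
    P=cloud(c);hsv=cv2.cvtColor(c["color"],cv2.COLOR_RGB2HSV)
    m=(hsv[...,0]>4)&(hsv[...,0]<20)&(hsv[...,1]>150)&(P[...,2]>.07)&(P[...,2]<.09)&(P[...,1]<-.2);q=P[m].astype(np.float32)
    print(q[:,:2].min(0),q[:,:2].max(0),cv2.minAreaRect(q[:,:2]*1000))
E
```

```text
21.5167 [ 0.4232 -0.2986  0.0928] 0.14686269939022042 [-0.122  -0.9322 -3.5784] [0.0172 0.0959 0.0025]
tx 0.0007 ty 0.0363 tz -0.0005 |0.036|  twist -0.0
[ 0.3921 -0.3648] [ 0.5036 -0.2335] ((448.2425231933594, -298.95947265625), (131.45668029785156, 110.21927642822266), 88.91034698486328)
[ 0.4843 -0.364 ] [ 0.502 -0.311] ((492.7091064453125, -337.58148193359375), (17.688209533691406, 52.7689208984375), 1.0776091814041138)
```

View pics/b4.png

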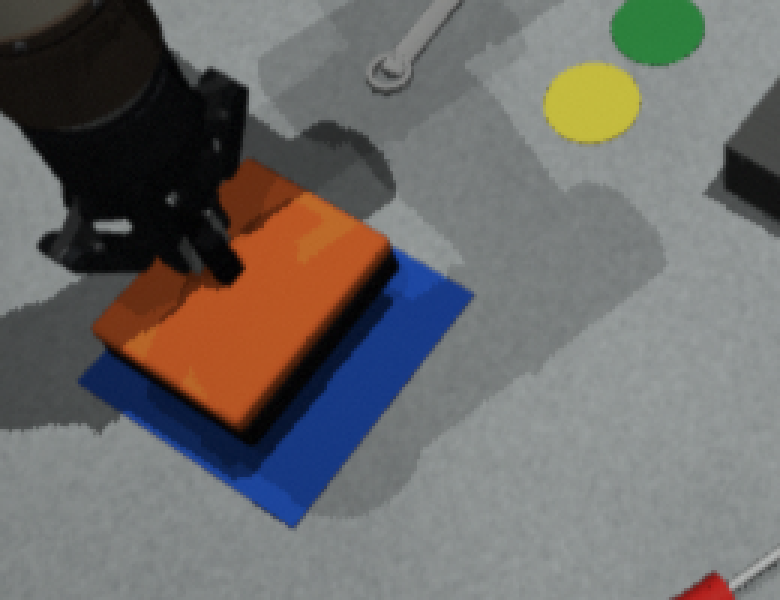

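View pics/b4t.png

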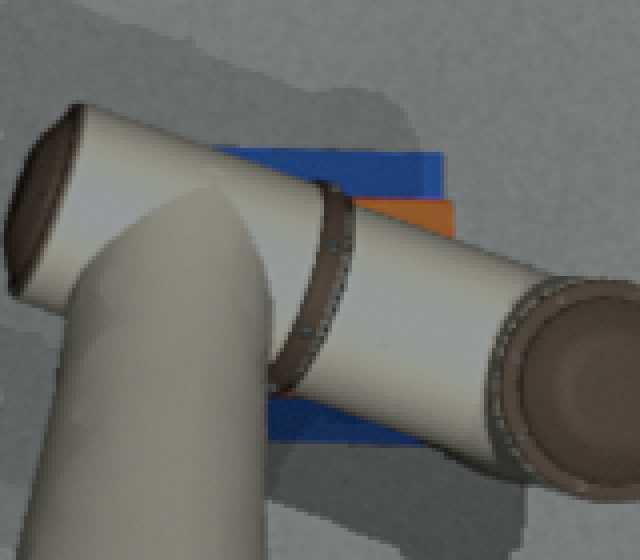

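The case is centred over the blue mat: (448,-299) mm against the mat's (450,-299). Lowering it.

>>> send_rows([
  {"tx":0.0,"ty":0.004,"tz":0.0,"twist":0,"jaw":0.0},
  {"tx":0.0,"ty":0.011,"tz":0.0,"twist":0,"jaw":0.0},
  {"tx":0.0,"ty":0.019,"tz":0.001,"twist":0,"jaw":0.0},
  {"tx":0.0,"ty":0.026,"tz":0.001,"twist":0,"jaw":0.0},
  {"tx":0.0,"ty":0.031,"tz":0.001,"twist":0,"jaw":0.0},
  {"tx":0.0,"ty":0.034,"tz":0.001,"twist":0,"jaw":0.0},
  {"tx":0.0,"ty":0.0355,"tz":0.001,"twist":0,"jaw":0.0},
  {"tx":0.0,"ty":0.0365,"tz":0.001,"twist":0,"jaw":0.0},
  {"tx":0.0,"ty":0.0365,"tz":0.001,"twist":0,"jaw":0.0},
])

```text
time_s: 22.27
position: [0.4245, -0.2981, 0.0565]
orientation: [[-0.01, 0.013, 1.0], [-1.0, 0.01, -0.011], [-0.01, -1.0, 0.013]]
wrist_force: [-1.0, -0.1, -2.8]
finger_gap: 0.147
```

>>> send_rows([
  {"tx":0,"ty":0,"tz":0,"twist":0,"jaw":0.02},
  {"tx":0,"ty":0,"tz":0,"twist":0,"jaw":0.04},
  {"tx":0,"ty":0,"tz":0,"twist":0,"jaw":0.05},
  {"tx":0,"ty":0,"tz":0,"twist":0,"jaw":0.05},
  {"tx":0,"ty":0,"tz":0,"twist":0,"jaw":0.05},
  {"tx":0,"ty":-0.008,"tz":0,"twist":0,"jaw":0.05},
  {"tx":0,"ty":-0.025,"tz":0,"twist":0,"jaw":0.05},
  {"tx":0,"ty":-0.045,"tz":0,"twist":0,"jaw":0.05},
  {"tx":0,"ty":-0.065,"tz":0,"twist":0,"jaw":0.05},
  {"tx":0,"ty":-0.08,"tz":0,"twist":0,"jaw":0.05},
])

```text
time_s: 23.1
position: [0.4241, -0.2993, 0.1389]
orientation: [[-0.01, 0.015, 1.0], [-1.0, 0.009, -0.01], [-0.009, -1.0, 0.015]]
wrist_force: [0.3, -0.9, 0.3]
finger_gap: 0.584
```

```bash
python3 - <<'E'
from h import *; from rig import *
np.set_printoptions(precision=4,suppress=True)
c=capture("scene");cv2.imwrite("pics/b5.png",c["color"][:,:,::-1])
t=capture("top");cv2.imwrite("pics/b5t.png",t["color"][:,:,::-1])
s=sense();print(s["time_s"],s["position"],s["finger_gap"],s["wrist_force"],s["ft_torque"])
P=cloud(c);hsv=cv2.cvtColor(c["color"],cv2.COLOR_RGB2HSV)
m=(hsv[...,0]>4)&(hsv[...,0]<20)&(hsv[...,1]>150)&(P[...,2]>.035)&(P[...,2]<.05)&(P[...,1]<-.2);q=P[m].astype(np.float32)
print(q[:,2].mean(),cv2.minAreaRect(q[:,:2]*1000))
for n,c in(("s",c),("t",t)):
    P=cloud(c)
    for nm,(x,y),z in(("red",(.5555,.306),.085),("green",(.486,.297),.084),("yel",(.417,.286),.067)):
        q=P[(np.hypot(P[...,0]-x,P[...,1]-y)<.035)&(abs(P[...,2]-z)<.006)];print(n,nm,len(q),q.mean(0))
plan(s,(.4169,.287,.13),-4)
E
```

```text
23.2 [ 0.4254 -0.2998  0.14  ] 0.5803656818096065 [-0.3666  0.8581 -0.378 ] [-0.0375  0.007  -0.0223]
0.043086786 ((450.13037109375, -297.7352294921875), (130.95675659179688, 109.3663558959961), 89.34825134277344)
s red 55 [0.5541 0.3044 0.0845]
s green 83 [0.4864 0.2952 0.084 ]
s yel 235 [0.4191 0.284  0.0676]
t red 56 [0.5547 0.3028 0.0852]
t green 99 [0.486  0.2942 0.0841]
t yel 343 [0.4187 0.2837 0.067 ]
tx -0.5866 ty 0.0140 tz -0.0144 |0.587|  twist 3.4
```

View pics/b5.png

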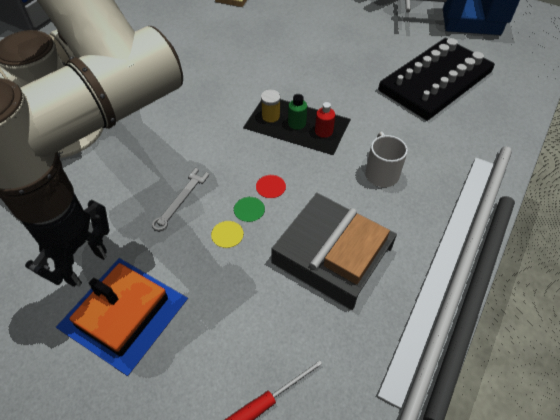

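The case is flat and centred ((450,-298) mm, 0.7° off square) and the containers are still on the mat. Going back for the yellow tin.

>>> send_rows([
  {"tx":-0.012,"ty":0,"tz":0,"twist":0,"jaw":0.064},
  {"tx":-0.042,"ty":0,"tz":-0.001,"twist":0.5,"jaw":0.064},
  {"tx":-0.08,"ty":0.001,"tz":-0.002,"twist":1,"jaw":0.064},
  {"tx":-0.12,"ty":0.002,"tz":-0.003,"twist":1.5,"jaw":0.064},
  {"tx":-0.16,"ty":0.003,"tz":-0.004,"twist":2,"jaw":0.064},
  {"tx":-0.2,"ty":0.004,"tz":-0.005,"twist":2.5,"jaw":0.064},
  {"tx":-0.24,"ty":0.005,"tz":-0.006,"twist":3,"jaw":0.064},
  {"tx":-0.28,"ty":0.006,"tz":-0.007,"twist":3.4,"jaw":0.064},
  {"tx":-0.315,"ty":0.007,"tz":-0.008,"twist":3.4,"jaw":0.064},
  {"tx":-0.34,"ty":0.008,"tz":-0.009,"twist":3.4,"jaw":0.064},
])

```text
time_s: 24.03
position: [0.4187, 0.0429, 0.1338]
orientation: [[-0.067, 0.019, 0.998], [-0.998, 0.007, -0.067], [-0.008, -1.0, 0.019]]
wrist_force: [0.3, -0.7, 0.8]
finger_gap: 0.75
```

```bash
python3 - <<'E'
from h import *; from rig import *
s=sense();print(s["time_s"],s["position"],s["finger_gap"],s["orientation"][2]);plan(s,(.4177,.2855,.12),-4)
E
```

```text
24.0333 [0.41874929 0.04290861 0.13378581] 0.7496988959040917 [-0.00821758 -0.99979422  0.01854715]
tx -0.2419 ty 0.0155 tz -0.0175 |0.243|  twist 0.2
```

>>> send_rows([
  {"tx":-0.015,"ty":0,"tz":-0.001,"twist":0,"jaw":0.064},
  {"tx":-0.045,"ty":0.001,"tz":-0.003,"twist":0,"jaw":0.064},
  {"tx":-0.08,"ty":0.002,"tz":-0.006,"twist":0,"jaw":0.064},
  {"tx":-0.115,"ty":0.003,"tz":-0.008,"twist":0,"jaw":0.064},
  {"tx":-0.15,"ty":0.005,"tz":-0.011,"twist":0,"jaw":0.064},
  {"tx":-0.185,"ty":0.008,"tz":-0.013,"twist":0,"jaw":0.064},
  {"tx":-0.215,"ty":0.01,"tz":-0.0155,"twist":0,"jaw":0.064},
  {"tx":-0.233,"ty":0.013,"tz":-0.017,"twist":0,"jaw":0.064},
  {"tx":-0.24,"ty":0.0155,"tz":-0.0175,"twist":0,"jaw":0.064},
  {"tx":-0.242,"ty":0.0155,"tz":-0.0175,"twist":0,"jaw":0.064},
])

```text
time_s: 24.87
position: [0.4167, 0.286, 0.1186]
orientation: [[-0.065, 0.017, 0.998], [-0.998, 0.005, -0.065], [-0.006, -1.0, 0.017]]
wrist_force: [-0.0, -1.3, 0.2]
finger_gap: 0.745
```

```bash
python3 - <<'E'
from h import *; from rig import *
s=sense();print(s["time_s"],s["position"],s["finger_gap"],s["orientation"][2]);plan(s,(.4179,.2853,.0165),-4)
E
```

```text
24.8667 [0.41671317 0.28602559 0.11863131] 0.7452749032081257 [-0.00609146 -0.99984134  0.01673888]
tx 0.0013 ty 0.1021 tz -0.0005 |0.102|  twist 0.2
```

>>> send_rows([
  {"tx":0.001,"ty":0.005,"tz":0,"twist":0,"jaw":0.064},
  {"tx":0.001,"ty":0.016,"tz":0,"twist":0,"jaw":0.064},
  {"tx":0.001,"ty":0.032,"tz":0,"twist":0,"jaw":0.064},
  {"tx":0.001,"ty":0.048,"tz":0,"twist":0,"jaw":0.064},
  {"tx":0.001,"ty":0.064,"tz":0,"twist":0,"jaw":0.064},
  {"tx":0.001,"ty":0.08,"tz":0,"twist":0,"jaw":0.064},
  {"tx":0.001,"ty":0.092,"tz":0,"twist":0,"jaw":0.064},
  {"tx":0.001,"ty":0.099,"tz":0,"twist":0,"jaw":0.064},
  {"tx":0.001,"ty":0.102,"tz":0,"twist":0,"jaw":0.064},
  {"tx":0.001,"ty":0.102,"tz":0,"twist":0,"jaw":0.064},
])

```text
time_s: 25.7
position: [0.4182, 0.2843, 0.0162]
orientation: [[-0.066, 0.016, 0.998], [-0.998, 0.004, -0.067], [-0.005, -1.0, 0.016]]
wrist_force: [-0.3, -0.5, 0.7]
finger_gap: 0.753
```

>>> send_rows([
  {"tx":0,"ty":0,"tz":0,"twist":0,"jaw":0.03},
  {"tx":0,"ty":0,"tz":0,"twist":0,"jaw":0.03},
  {"tx":0,"ty":0,"tz":0,"twist":0,"jaw":0.03},
  {"tx":0,"ty":0,"tz":0,"twist":0,"jaw":0.03},
  {"tx":0,"ty":0,"tz":0,"twist":0,"jaw":0.03},
  {"tx":0,"ty":0,"tz":0,"twist":0,"jaw":0.03},
  {"tx":0,"ty":-0.005,"tz":0,"twist":0,"jaw":0.03},
  {"tx":0,"ty":-0.015,"tz":0,"twist":0,"jaw":0.03},
  {"tx":0,"ty":-0.027,"tz":0,"twist":0,"jaw":0.03},
  {"tx":0,"ty":-0.035,"tz":0,"twist":0,"jaw":0.03},
], grip_force=40)

```text
time_s: 26.53
position: [0.4173, 0.284, 0.0517]
orientation: [[-0.067, 0.016, 0.998], [-0.998, 0.004, -0.067], [-0.005, -1.0, 0.015]]
wrist_force: [0.0, 0.5, -1.6]
finger_gap: 0.505
```

```bash
python3 - <<'E'
from h import *; from rig import *
c=capture("scene");cv2.imwrite("pics/d1.png",cv2.resize(c["color"][60:260,180:440,::-1],None,fx=3,fy=3,interpolation=3))
s=sense();print(s["time_s"],s["position"],s["finger_gap"],s["wrist_force"]);plan(s,(.5175,-.057,.05),-4)
E
```

```text
26.5833 [0.41805048 0.28487555 0.0530611 ] 0.506517249995402 [0.64435595 0.23582565 0.03437841]
tx 0.3345 ty 0.0028 tz 0.1219 |0.356|  twist 0.2
```

View pics/d1.png

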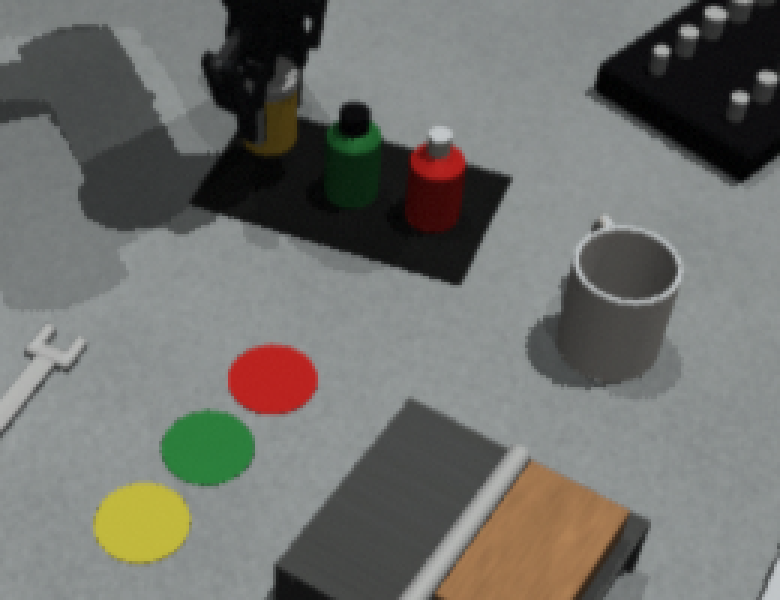

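The tin is lifted. Carrying it to the yellow mark.

>>> send_rows([
  {"tx":0.007,"ty":0,"tz":0.002,"twist":0,"jaw":0.03},
  {"tx":0.025,"ty":0,"tz":0.009,"twist":0,"jaw":0.03},
  {"tx":0.055,"ty":0,"tz":0.02,"twist":0,"jaw":0.03},
  {"tx":0.09,"ty":0,"tz":0.033,"twist":0,"jaw":0.03},
  {"tx":0.125,"ty":0.001,"tz":0.045,"twist":0,"jaw":0.03},
  {"tx":0.16,"ty":0.001,"tz":0.058,"twist":0,"jaw":0.03},
  {"tx":0.195,"ty":0.001,"tz":0.071,"twist":0,"jaw":0.03},
  {"tx":0.23,"ty":0.002,"tz":0.084,"twist":0,"jaw":0.03},
  {"tx":0.257,"ty":0.002,"tz":0.094,"twist":0,"jaw":0.03},
  {"tx":0.27,"ty":0.002,"tz":0.099,"twist":0,"jaw":0.03},
])

```text
time_s: 27.42
position: [0.4983, 0.0054, 0.05]
orientation: [[-0.07, 0.016, 0.997], [-0.998, 0.005, -0.07], [-0.006, -1.0, 0.015]]
wrist_force: [0.0, 1.1, -1.5]
finger_gap: 0.504
```

```bash
python3 - <<'E'
from h import *; from rig import *
s=sense();print(s["time_s"],s["position"],s["finger_gap"],s["wrist_force"]);plan(s,(.5175,-.057,.05),-4)
E
```

```text
27.4167 [0.49829115 0.00541788 0.05000308] 0.5041043909475333 [ 3.41421605e-05  1.08878200e+00 -1.52864726e+00]
tx 0.0609 ty -0.0000 tz 0.0235 |0.065|  twist -0.0
```

>>> send_rows([
  {"tx":0.01,"ty":0,"tz":0.004,"twist":0,"jaw":0.03},
  {"tx":0.03,"ty":0,"tz":0.0115,"twist":0,"jaw":0.03},
  {"tx":0.048,"ty":0.004,"tz":0.0185,"twist":0,"jaw":0.03},
  {"tx":0.058,"ty":0.01,"tz":0.0225,"twist":0,"jaw":0.03},
  {"tx":0.061,"ty":0.018,"tz":0.0235,"twist":0,"jaw":0.03},
  {"tx":0.061,"ty":0.026,"tz":0.0235,"twist":0,"jaw":0.03},
  {"tx":0.061,"ty":0.032,"tz":0.0235,"twist":0,"jaw":0.03},
  {"tx":0.061,"ty":0.0355,"tz":0.0235,"twist":0,"jaw":0.03},
  {"tx":0.061,"ty":0.0365,"tz":0.0235,"twist":0,"jaw":0.03},
  {"tx":0.061,"ty":0.0365,"tz":0.0235,"twist":0,"jaw":0.03},
])

```text
time_s: 28.25
position: [0.5167, -0.0564, 0.0142]
orientation: [[-0.068, 0.013, 0.998], [-0.998, 0.004, -0.068], [-0.005, -1.0, 0.012]]
wrist_force: [-4.0, -1.2, 8.6]
finger_gap: 0.51
```

>>> send_rows([
  {"tx":0,"ty":0,"tz":0,"twist":0,"jaw":0.05},
  {"tx":0,"ty":0,"tz":0,"twist":0,"jaw":0.06},
  {"tx":0,"ty":0,"tz":0,"twist":0,"jaw":0.064},
  {"tx":0,"ty":0,"tz":0,"twist":0,"jaw":0.064},
  {"tx":0,"ty":-0.01,"tz":0,"twist":0,"jaw":0.064},
  {"tx":0,"ty":-0.03,"tz":0,"twist":0,"jaw":0.064},
  {"tx":0,"ty":-0.055,"tz":0,"twist":0,"jaw":0.064},
  {"tx":0,"ty":-0.08,"tz":0,"twist":0,"jaw":0.064},
  {"tx":0,"ty":-0.1,"tz":0,"twist":0,"jaw":0.064},
  {"tx":0,"ty":-0.12,"tz":0,"twist":0,"jaw":0.064},
])

```text
time_s: 29.08
position: [0.5153, -0.057, 0.1362]
orientation: [[-0.068, 0.014, 0.998], [-0.998, 0.004, -0.068], [-0.005, -1.0, 0.014]]
wrist_force: [0.1, 0.3, 0.3]
finger_gap: 0.756
```

```bash
python3 - <<'E'
from h import *; from rig import *
c=capture("scene");cv2.imwrite("pics/d2.png",cv2.resize(c["color"][60:260,180:440,::-1],None,fx=3,fy=3,interpolation=3))
s=sense();print(s["time_s"],s["position"],s["finger_gap"],s["wrist_force"]);plan(s,(.486,.2955,.13),-4)
P=cloud(c);q=P[(np.hypot(P[...,0]-.517,P[...,1]+.057)<.035)&(abs(P[...,2]-.064)<.006)];print(len(q),q.mean(0))
E
```

```text
29.1333 [ 0.51791244 -0.05691055  0.14030805] 0.7495430757951542 [ 0.78368494 -0.32367809  2.12106744]
tx -0.3494 ty 0.0112 tz -0.0557 |0.354|  twist 0.2
389 [ 0.51646052 -0.05683509  0.06436762]
```

View pics/d2.png

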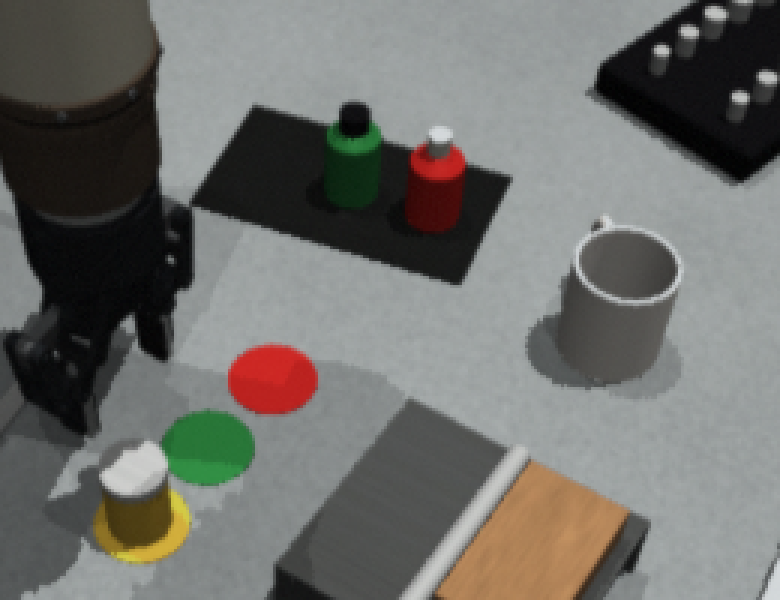

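The yellow tin is about 1 mm from its mark's centre. Next, green.

>>> send_rows([
  {"tx":-0.015,"ty":0,"tz":-0.002,"twist":0,"jaw":0.064},
  {"tx":-0.05,"ty":0,"tz":-0.008,"twist":0,"jaw":0.064},
  {"tx":-0.09,"ty":0.001,"tz":-0.014,"twist":0,"jaw":0.064},
  {"tx":-0.13,"ty":0.002,"tz":-0.02,"twist":0,"jaw":0.064},
  {"tx":-0.17,"ty":0.003,"tz":-0.027,"twist":0,"jaw":0.064},
  {"tx":-0.21,"ty":0.004,"tz":-0.033,"twist":0,"jaw":0.064},
  {"tx":-0.25,"ty":0.005,"tz":-0.039,"twist":0,"jaw":0.064},
  {"tx":-0.29,"ty":0.007,"tz":-0.046,"twist":0,"jaw":0.064},
  {"tx":-0.325,"ty":0.009,"tz":-0.052,"twist":0,"jaw":0.064},
  {"tx":-0.345,"ty":0.011,"tz":-0.055,"twist":0,"jaw":0.064},
])

```text
time_s: 29.97
position: [0.4861, 0.2949, 0.1308]
orientation: [[-0.064, 0.024, 0.998], [-0.998, 0.006, -0.064], [-0.007, -1.0, 0.023]]
wrist_force: [-0.6, 0.5, 0.6]
finger_gap: 0.747
```

```bash
python3 - <<'E'
from h import *; from rig import *
s=sense();print(s["time_s"],s["position"],s["finger_gap"],s["wrist_force"]);plan(s,(.486,.2957,.0215),-4)
E
```

```text
29.9667 [0.48610394 0.29485236 0.13076042] 0.7467244020831785 [-0.60011557  0.476598    0.57902639]
tx -0.0000 ty 0.1092 tz -0.0027 |0.109|  twist 0.3
```

>>> send_rows([
  {"tx":0,"ty":0.005,"tz":0,"twist":0.2,"jaw":0.064},
  {"tx":0,"ty":0.017,"tz":0,"twist":0.2,"jaw":0.064},
  {"tx":0,"ty":0.034,"tz":-0.001,"twist":0.2,"jaw":0.064},
  {"tx":0,"ty":0.052,"tz":-0.001,"twist":0.2,"jaw":0.064},
  {"tx":0,"ty":0.07,"tz":-0.002,"twist":0.2,"jaw":0.064},
  {"tx":0,"ty":0.087,"tz":-0.0025,"twist":0.2,"jaw":0.064},
  {"tx":0,"ty":0.1,"tz":-0.0025,"twist":0.2,"jaw":0.064},
  {"tx":0,"ty":0.107,"tz":-0.0025,"twist":0.2,"jaw":0.064},
  {"tx":0,"ty":0.109,"tz":-0.0025,"twist":0.2,"jaw":0.064},
  {"tx":0,"ty":0.109,"tz":-0.0025,"twist":0.2,"jaw":0.064},
])

```text
time_s: 30.8
position: [0.4862, 0.2951, 0.0216]
orientation: [[-0.068, 0.023, 0.997], [-0.998, 0.005, -0.068], [-0.007, -1.0, 0.023]]
wrist_force: [0.3, 0.7, -0.8]
finger_gap: 0.748
```

>>> send_rows([
  {"tx":0,"ty":0,"tz":0,"twist":0,"jaw":0.03},
  {"tx":0,"ty":0,"tz":0,"twist":0,"jaw":0.03},
  {"tx":0,"ty":0,"tz":0,"twist":0,"jaw":0.03},
  {"tx":0,"ty":0,"tz":0,"twist":0,"jaw":0.03},
  {"tx":0,"ty":0,"tz":0,"twist":0,"jaw":0.03},
  {"tx":0,"ty":0,"tz":0,"twist":0,"jaw":0.03},
  {"tx":0,"ty":-0.005,"tz":0,"twist":0,"jaw":0.03},
  {"tx":0,"ty":-0.015,"tz":0,"twist":0,"jaw":0.03},
  {"tx":0,"ty":-0.027,"tz":0,"twist":0,"jaw":0.03},
  {"tx":0,"ty":-0.035,"tz":0,"twist":0,"jaw":0.03},
], grip_force=40)

```text
time_s: 31.63
position: [0.4854, 0.2951, 0.0578]
orientation: [[-0.068, 0.024, 0.997], [-0.998, 0.006, -0.068], [-0.007, -1.0, 0.023]]
wrist_force: [-1.1, -0.2, -0.5]
finger_gap: 0.501
```

```bash
python3 - <<'E'
from h import *; from rig import *
s=sense();print(s["time_s"],s["position"],s["finger_gap"],s["wrist_force"]);plan(s,(.5225,.0195,.057),-4)
E
```

```text
31.6333 [0.48544495 0.29506089 0.0577654 ] 0.5006591454485491 [-1.11428689 -0.23928643 -0.52152909]
tx 0.2724 ty 0.0000 tz 0.0556 |0.278|  twist 0.1
```

>>> send_rows([
  {"tx":0.007,"ty":0,"tz":0.001,"twist":0,"jaw":0.03},
  {"tx":0.025,"ty":0,"tz":0.005,"twist":0,"jaw":0.03},
  {"tx":0.058,"ty":0,"tz":0.012,"twist":0,"jaw":0.03},
  {"tx":0.095,"ty":0,"tz":0.019,"twist":0,"jaw":0.03},
  {"tx":0.134,"ty":0,"tz":0.027,"twist":0,"jaw":0.03},
  {"tx":0.173,"ty":0,"tz":0.035,"twist":0,"jaw":0.03},
  {"tx":0.212,"ty":0,"tz":0.043,"twist":0,"jaw":0.03},
  {"tx":0.245,"ty":0,"tz":0.05,"twist":0,"jaw":0.03},
  {"tx":0.264,"ty":0,"tz":0.054,"twist":0,"jaw":0.03},
  {"tx":0.27,"ty":0,"tz":0.0556,"twist":0,"jaw":0.03},
])

```text
time_s: 32.47
position: [0.5216, 0.0185, 0.0566]
orientation: [[-0.072, 0.022, 0.997], [-0.997, 0.005, -0.072], [-0.007, -1.0, 0.021]]
wrist_force: [-0.4, 0.5, -1.2]
finger_gap: 0.502
```

```bash
python3 - <<'E'
from h import *; from rig import *
s=sense();print(s["time_s"],s["position"],s["finger_gap"],s["wrist_force"]);plan(s,(.5225,.0195,.0190),-4)
E
```

```text
32.4667 [0.52161905 0.01853528 0.05664531] 0.5017531601192252 [-0.40263396  0.46036742 -1.22648233]
tx -0.0008 ty 0.0377 tz 0.0000 |0.038|  twist -0.1
```

>>> send_rows([
  {"tx":-0.001,"ty":0.004,"tz":0.001,"twist":0,"jaw":0.03},
  {"tx":-0.001,"ty":0.011,"tz":0.001,"twist":0,"jaw":0.03},
  {"tx":-0.001,"ty":0.019,"tz":0.001,"twist":0,"jaw":0.03},
  {"tx":-0.001,"ty":0.027,"tz":0.001,"twist":0,"jaw":0.03},
  {"tx":-0.001,"ty":0.032,"tz":0.001,"twist":0,"jaw":0.03},
  {"tx":-0.001,"ty":0.0355,"tz":0.001,"twist":0,"jaw":0.03},
  {"tx":-0.001,"ty":0.037,"tz":0.001,"twist":0,"jaw":0.03},
  {"tx":-0.001,"ty":0.0375,"tz":0.001,"twist":0,"jaw":0.03},
  {"tx":-0.001,"ty":0.0375,"tz":0.001,"twist":0,"jaw":0.03},
])

```text
time_s: 33.22
position: [0.5229, 0.0203, 0.0198]
orientation: [[-0.071, 0.021, 0.997], [-0.997, 0.005, -0.071], [-0.006, -1.0, 0.02]]
wrist_force: [-4.2, 1.7, 6.8]
finger_gap: 0.501
```

>>> send_rows([
  {"tx":0,"ty":0,"tz":0,"twist":0,"jaw":0.05},
  {"tx":0,"ty":0,"tz":0,"twist":0,"jaw":0.06},
  {"tx":0,"ty":0,"tz":0,"twist":0,"jaw":0.064},
  {"tx":0,"ty":0,"tz":0,"twist":0,"jaw":0.064},
  {"tx":0,"ty":-0.01,"tz":0,"twist":0,"jaw":0.064},
  {"tx":0,"ty":-0.03,"tz":0,"twist":0,"jaw":0.064},
  {"tx":0,"ty":-0.055,"tz":0,"twist":0,"jaw":0.064},
  {"tx":0,"ty":-0.08,"tz":0,"twist":0,"jaw":0.064},
  {"tx":0,"ty":-0.1,"tz":0,"twist":0,"jaw":0.064},
  {"tx":0,"ty":-0.11,"tz":0,"twist":0,"jaw":0.064},
])

```text
time_s: 34.05
position: [0.5221, 0.02, 0.1333]
orientation: [[-0.071, 0.026, 0.997], [-0.997, 0.006, -0.071], [-0.008, -1.0, 0.025]]
wrist_force: [1.1, -0.4, 0.3]
finger_gap: 0.75
```

```bash
python3 - <<'E'
from h import *; from rig import *
c=capture("scene");cv2.imwrite("pics/d3.png",cv2.resize(c["color"][60:260,180:440,::-1],None,fx=3,fy=3,interpolation=3))
s=sense();print(s["time_s"],s["position"],s["finger_gap"],s["wrist_force"]);plan(s,(.5546,.3048,.13),-4)
P=cloud(c);q=P[(np.hypot(P[...,0]-.522,P[...,1]-.0195)<.035)&(abs(P[...,2]-.081)<.006)];print(len(q),q.mean(0))
E
```

```text
34.1 [0.52266919 0.02013753 0.13403716] 0.754148003002647 [0.34181863 0.49842671 1.05558846]
tx -0.2862 ty 0.0068 tz 0.0116 |0.286|  twist -0.0
112 [0.52172517 0.01994727 0.08115537]
```

View pics/d3.png

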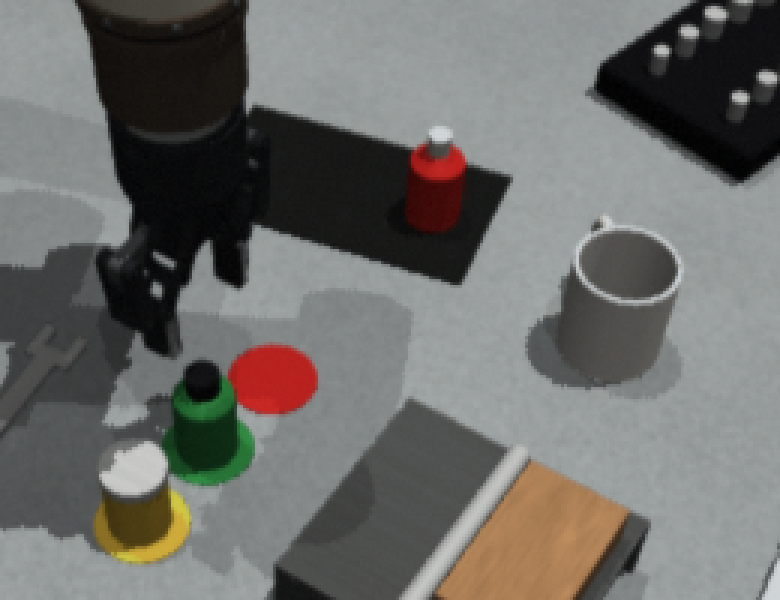

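Green is centred on its mark to within about 1 mm. Last, the red bottle.

>>> send_rows([
  {"tx":-0.01,"ty":0,"tz":0,"twist":0,"jaw":0.064},
  {"tx":-0.04,"ty":0,"tz":0.002,"twist":0,"jaw":0.064},
  {"tx":-0.08,"ty":0.001,"tz":0.003,"twist":0,"jaw":0.064},
  {"tx":-0.12,"ty":0.002,"tz":0.005,"twist":0,"jaw":0.064},
  {"tx":-0.16,"ty":0.003,"tz":0.007,"twist":0,"jaw":0.064},
  {"tx":-0.2,"ty":0.004,"tz":0.008,"twist":0,"jaw":0.064},
  {"tx":-0.24,"ty":0.005,"tz":0.01,"twist":0,"jaw":0.064},
  {"tx":-0.268,"ty":0.006,"tz":0.011,"twist":0,"jaw":0.064},
  {"tx":-0.282,"ty":0.007,"tz":0.0116,"twist":0,"jaw":0.064},
  {"tx":-0.285,"ty":0.007,"tz":0.0116,"twist":0,"jaw":0.064},
])

```text
time_s: 34.93
position: [0.5537, 0.3063, 0.1275]
orientation: [[-0.067, 0.026, 0.997], [-0.998, 0.005, -0.068], [-0.007, -1.0, 0.025]]
wrist_force: [0.1, -0.0, 0.6]
finger_gap: 0.747
```

```bash
python3 - <<'E'
from h import *; from rig import *
s=sense();print(s["time_s"],s["position"],s["finger_gap"],s["wrist_force"]);plan(s,(.5546,.3048,.022),-4)
E
```

```text
34.9333 [0.55367656 0.30629514 0.12749687] 0.7467261024563763 [ 0.08999186 -0.04082089  0.60445142]
tx 0.0021 ty 0.1055 tz -0.0016 |0.106|  twist 0.1
```

>>> send_rows([
  {"tx":0.001,"ty":0.005,"tz":0,"twist":0,"jaw":0.064},
  {"tx":0.002,"ty":0.017,"tz":0,"twist":0,"jaw":0.064},
  {"tx":0.002,"ty":0.034,"tz":-0.001,"twist":0,"jaw":0.064},
  {"tx":0.002,"ty":0.052,"tz":-0.001,"twist":0,"jaw":0.064},
  {"tx":0.002,"ty":0.07,"tz":-0.0015,"twist":0,"jaw":0.064},
  {"tx":0.002,"ty":0.085,"tz":-0.0015,"twist":0,"jaw":0.064},
  {"tx":0.002,"ty":0.097,"tz":-0.0015,"twist":0,"jaw":0.064},
  {"tx":0.002,"ty":0.103,"tz":-0.0015,"twist":0,"jaw":0.064},
  {"tx":0.002,"ty":0.1055,"tz":-0.0015,"twist":0,"jaw":0.064},
  {"tx":0.002,"ty":0.1055,"tz":-0.0015,"twist":0,"jaw":0.064},
])

```text
time_s: 35.77
position: [0.5547, 0.3043, 0.0216]
orientation: [[-0.068, 0.025, 0.997], [-0.998, 0.004, -0.068], [-0.006, -1.0, 0.025]]
wrist_force: [-0.2, -0.8, 0.5]
finger_gap: 0.751
```

>>> send_rows([
  {"tx":0,"ty":0,"tz":0,"twist":0,"jaw":0.03},
  {"tx":0,"ty":0,"tz":0,"twist":0,"jaw":0.03},
  {"tx":0,"ty":0,"tz":0,"twist":0,"jaw":0.03},
  {"tx":0,"ty":0,"tz":0,"twist":0,"jaw":0.03},
  {"tx":0,"ty":0,"tz":0,"twist":0,"jaw":0.03},
  {"tx":0,"ty":0,"tz":0,"twist":0,"jaw":0.03},
  {"tx":0,"ty":-0.005,"tz":0,"twist":0,"jaw":0.03},
  {"tx":0,"ty":-0.015,"tz":0,"twist":0,"jaw":0.03},
  {"tx":0,"ty":-0.027,"tz":0,"twist":0,"jaw":0.03},
  {"tx":0,"ty":-0.035,"tz":0,"twist":0,"jaw":0.03},
], grip_force=40)

```text
time_s: 36.6
position: [0.554, 0.3044, 0.058]
orientation: [[-0.068, 0.026, 0.997], [-0.998, 0.005, -0.068], [-0.007, -1.0, 0.025]]
wrist_force: [-0.3, 0.5, -1.3]
finger_gap: 0.507
```

```bash
python3 - <<'E'
from h import *; from rig import *
s=sense();print(s["time_s"],s["position"],s["finger_gap"],s["wrist_force"]);plan(s,(.530,.0972,.057),-4)
E
```

```text
36.6 [0.5540413  0.30440814 0.05802121] 0.5067469781548001 [-0.26401918  0.52548805 -1.32528584]
tx 0.2084 ty -0.0006 tz -0.0099 |0.209|  twist 0.1
```

>>> send_rows([
  {"tx":0.006,"ty":0,"tz":0,"twist":0,"jaw":0.03},
  {"tx":0.02,"ty":0,"tz":-0.001,"twist":0,"jaw":0.03},
  {"tx":0.045,"ty":0,"tz":-0.002,"twist":0,"jaw":0.03},
  {"tx":0.075,"ty":0,"tz":-0.003,"twist":0,"jaw":0.03},
  {"tx":0.105,"ty":0,"tz":-0.005,"twist":0,"jaw":0.03},
  {"tx":0.135,"ty":0,"tz":-0.006,"twist":0,"jaw":0.03},
  {"tx":0.165,"ty":0,"tz":-0.008,"twist":0,"jaw":0.03},
  {"tx":0.19,"ty":0,"tz":-0.009,"twist":0,"jaw":0.03},
  {"tx":0.203,"ty":0,"tz":-0.0099,"twist":0,"jaw":0.03},
  {"tx":0.207,"ty":0,"tz":-0.0099,"twist":0,"jaw":0.03},
])

```text
time_s: 37.43
position: [0.5285, 0.0956, 0.056]
orientation: [[-0.071, 0.024, 0.997], [-0.997, 0.004, -0.071], [-0.006, -1.0, 0.023]]
wrist_force: [-0.3, 0.6, -2.2]
finger_gap: 0.503
```

```bash
python3 - <<'E'
from h import *; from rig import *
s=sense();print(s["time_s"],s["position"],s["finger_gap"],s["wrist_force"]);plan(s,(.530,.0972,.0195),-4)
E
```

```text
37.4333 [0.52852693 0.09556278 0.05598583] 0.5026451137777007 [-0.28113891  0.60593875 -2.1853007 ]
tx -0.0015 ty 0.0365 tz 0.0005 |0.037|  twist -0.1
```

>>> send_rows([
  {"tx":-0.001,"ty":0.004,"tz":0.001,"twist":0,"jaw":0.03},
  {"tx":-0.001,"ty":0.011,"tz":0.001,"twist":0,"jaw":0.03},
  {"tx":-0.001,"ty":0.019,"tz":0.001,"twist":0,"jaw":0.03},
  {"tx":-0.001,"ty":0.026,"tz":0.001,"twist":0,"jaw":0.03},
  {"tx":-0.001,"ty":0.031,"tz":0.001,"twist":0,"jaw":0.03},
  {"tx":-0.001,"ty":0.0345,"tz":0.001,"twist":0,"jaw":0.03},
  {"tx":-0.001,"ty":0.036,"tz":0.001,"twist":0,"jaw":0.03},
  {"tx":-0.001,"ty":0.0362,"tz":0.001,"twist":0,"jaw":0.03},
  {"tx":-0.001,"ty":0.0362,"tz":0.001,"twist":0,"jaw":0.03},
])

```text
time_s: 38.18
position: [0.5306, 0.097, 0.0198]
orientation: [[-0.071, 0.024, 0.997], [-0.997, 0.004, -0.071], [-0.006, -1.0, 0.024]]
wrist_force: [-0.5, 0.1, -1.2]
finger_gap: 0.502
```

>>> send_rows([
  {"tx":0,"ty":0,"tz":0,"twist":0,"jaw":0.05},
  {"tx":0,"ty":0,"tz":0,"twist":0,"jaw":0.06},
  {"tx":0,"ty":0,"tz":0,"twist":0,"jaw":0.064},
  {"tx":0,"ty":0,"tz":0,"twist":0,"jaw":0.064},
  {"tx":0,"ty":-0.01,"tz":0,"twist":0,"jaw":0.064},
  {"tx":0,"ty":-0.03,"tz":0,"twist":0,"jaw":0.064},
  {"tx":0,"ty":-0.055,"tz":0,"twist":0,"jaw":0.064},
  {"tx":0,"ty":-0.08,"tz":0,"twist":0,"jaw":0.064},
  {"tx":0,"ty":-0.11,"tz":0,"twist":0,"jaw":0.064},
  {"tx":0,"ty":-0.14,"tz":0,"twist":0,"jaw":0.064},
])

```text
time_s: 39.02
position: [0.5268, 0.0961, 0.1618]
orientation: [[-0.071, 0.024, 0.997], [-0.997, 0.004, -0.071], [-0.006, -1.0, 0.024]]
wrist_force: [0.7, 0.2, 0.4]
finger_gap: 0.75
```

>>> send_rows([
  {"tx":-0.01,"ty":-0.005,"tz":-0.01,"twist":0,"jaw":0.064},
  {"tx":-0.035,"ty":-0.01,"tz":-0.02,"twist":0,"jaw":0.064},
  {"tx":-0.065,"ty":-0.02,"tz":-0.03,"twist":0,"jaw":0.064},
  {"tx":-0.095,"ty":-0.02,"tz":-0.04,"twist":0,"jaw":0.064},
  {"tx":-0.125,"ty":-0.02,"tz":-0.055,"twist":0,"jaw":0.064},
  {"tx":-0.155,"ty":-0.02,"tz":-0.07,"twist":0,"jaw":0.064},
  {"tx":-0.185,"ty":-0.02,"tz":-0.085,"twist":0,"jaw":0.064},
  {"tx":-0.215,"ty":-0.02,"tz":-0.1,"twist":0,"jaw":0.064},
  {"tx":-0.235,"ty":-0.02,"tz":-0.11,"twist":0,"jaw":0.064},
  {"tx":-0.245,"ty":-0.02,"tz":-0.115,"twist":0,"jaw":0.064},
])

```text
time_s: 39.85
position: [0.428, 0.351, 0.1814]
orientation: [[-0.068, 0.025, 0.997], [-0.998, 0.006, -0.068], [-0.007, -1.0, 0.024]]
wrist_force: [-1.1, 0.1, 0.0]
finger_gap: 0.749
```

```bash
python3 - <<'E'
from h import *; from rig import *
np.set_printoptions(precision=4,suppress=True)
c=capture("scene");cv2.imwrite("pics/e1.png",c["color"][:,:,::-1])
t=capture("top");cv2.imwrite("pics/e1t.png",t["color"][:,:,::-1])
s=sense();print(s["time_s"],s["position"],s["qvel"].round(3))
M=dict(t=dict(red=(.5305,.0957),green=(.5231,.019),yel=(.518,-.0576)),s=dict(red=(.5292,.0979),green=(.5215,.0209),yel=(.5165,-.0557)))
for n,c in(("s",c),("t",t)):
    P=cloud(c)
    for nm,z in(("red",.082),("green",.081),("yel",.064)):
        m=np.array(M[n][nm]);q=P[(np.hypot(P[...,0]-m[0],P[...,1]-m[1])<.035)&(abs(P[...,2]-z)<.006)];print(n,nm,len(q),q.mean(0),"off mark mm",(q.mean(0)[:2]-m)*1000)
    hsv=cv2.cvtColor(c["color"],cv2.COLOR_RGB2HSV)
    m=(hsv[...,0]>4)&(hsv[...,0]<20)&(hsv[...,1]>150)&(P[...,2]>.035)&(P[...,2]<.05)&(P[...,1]<-.2);q=P[m].astype(np.float32)
    print("case",q[:,2].mean(),cv2.minAreaRect(q[:,:2]*1000))
P=cloud(t);hs=P[...,2]; m=(hs>.07)&(hs<.1); m[:, :150]=0;m[:,210:]=0;m[:130]=0;m[190:]=0
q=P[m];print("mug rim",q.min(0),q.max(0))
E
```

```text
39.95 [0.4284 0.3499 0.181 ] [-0.04  -0.01  -0.024 -0.001 -0.005  0.014]
s red 62 [0.5293 0.0968 0.0818] off mark mm [ 0.0643 -1.0814]
s green 112 [0.5215 0.0198 0.0811] off mark mm [-0.0315 -1.0805]
s yel 386 [ 0.5164 -0.0568  0.0643] off mark mm [-0.0743 -1.0717]
case 0.043090492 ((449.9739685058594, -298.0205383300781), (130.50111389160156, 109.62235260009766), 89.31700897216797)
t red 52 [0.5297 0.0947 0.0829] off mark mm [-0.755  -1.0032]
t green 90 [0.5218 0.0187 0.0818] off mark mm [-1.3291 -0.298 ]
t yel 320 [ 0.516  -0.0582  0.0646] off mark mm [-2.0035 -0.6309]
case 0.043675944 ((450.2821044921875, -298.5404968261719), (129.6110382080078, 108.23296356201172), 89.61772918701172)
mug rim [0.6889 0.2114 0.07  ] [0.7652 0.301  0.0919]
```

View pics/e1.png

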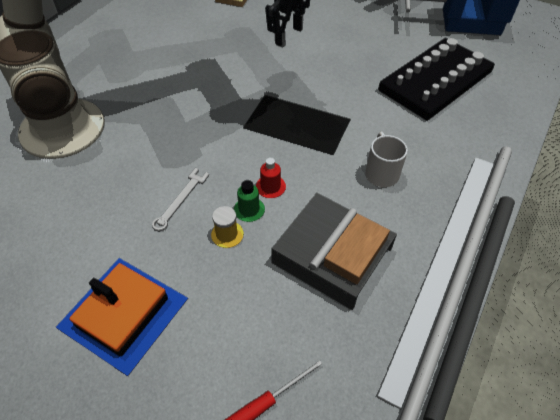

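View pics/e1t.png

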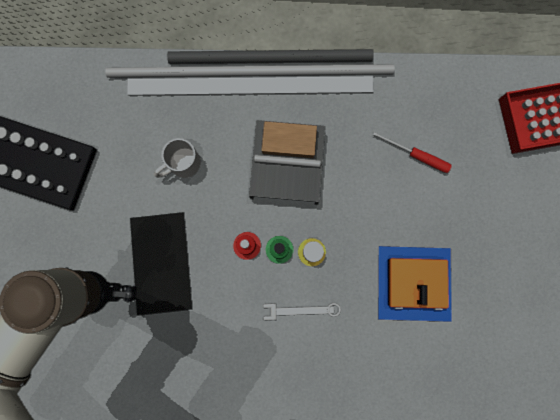

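Everything is in place and the arm is clear, so I'm handing in.

```bash
python3 -c "
from rig import *
print(sign_off())"
```

```text
the job is handed in; nothing more can be done
None
```

The whole job is done and was handed in at about 40 s of the 138 s allowed; `sign_off()` reports no verdict.

**What I did:** I set the red bottle, green can and yellow tin on the black mat. Then I slid the case 75 mm straight out of its slot by its handle and set it on the blue mat. Each container then went back to the mark of its own colour.

**Last checks, from both cameras:**

| Item | Result | Limit |
|---|---|---|
| Case position | centre within about 1.5 mm of the mat's centre | 15 mm |
| Case alignment | under 1° off the mat's edges, lid height consistent with lying flat | 0.2 rad (about 11.5°) |
| Red, green and yellow containers | upright, about 1–2 mm from their mark centres | 12 mm |
| Mug | moved no more than about 2 mm, which is measurement noise | 20 mm |

The arm ended clear of everything.

**Problems and disagreements:**
- One move call was refused because its rows were incomplete; nothing moved and I resent it.
- The two cameras disagreed by about 2 mm, which matches the stated calibration.
- The tool picked up a small tilt over the run, about 0.025 rad, with no visible effect on the placings.

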